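# Zero the bench thickness gauge on its setting disc

## Task

Zero the bench thickness gauge on the setting disc that stands on its anvil. Turn the small top knob clockwise to bring the spindle down until it bears on the disc with a light pressure of about 12 N, found by feel, and let the knob go; then turn only the graduated ring below it, without disturbing the knob, until its zero line stands at the fixed index line. Let go, leaving the spindle bearing lightly on the disc, and leave everything else on the bench where it is.

Things in the scene. Friction and masses are not known exactly. Their poses are not given: they have to be found in the camera images.
- axis (a point): Point on the upright axis shared by knob, ring, spindle and anvil of the gauge, 180 mm above the bench; x points away from the index line, z up. The gauge is a grey cast C-frame screwed to the bench: base 110 x 200 mm, column 60 x 65 mm, 112 mm off the axis towards +y of this point, head arm 58 mm wide, its top at 135 mm. Only ring and knob are higher than 141 mm.
- knob_grip (a point): Middle of the inner knob: a dark knurled steel cylinder, 30 mm across, from 167 to 195 mm above the bench (this point at 183), topmost on the gauge. It turns with about 0.10 N m of friction, stays where it is left and does not rise or sink. When the hand stops, the friction felt may relax or change sign: compare averaged readings taken alike before and after contact.
- knob (a joint): Turn of the inner knob, rad, growing clockwise seen from above. Clockwise lowers the spindle 16 mm a full turn (2.55 mm per rad); some 1.2 to 4.2 rad are needed. After contact the pressure on the disc climbs by roughly 80 N per rad and is felt at the knob as a counter-clockwise moment of 0.0025 N m per newton, besides the friction. Over about 35 N the screw creeps back when let go.
- ring (a joint): Turn of the graduated ring against the knob, rad, growing clockwise seen from above. The ring sits on the knob's sleeve with light friction (0.03 N m): it rides round with the knob, and can be turned on its own, either way without end, while the knob stays. The zero line is at the index line when knob and ring add up to a whole number of turns (0, 6.283, ...).
- zero (a point): The ring's zero line at the rim, 38 mm from the axis, 141 mm above the bench; turns with the ring. The ring is bare aluminium: a grip band 60 mm across, 143 to 164 mm above the bench, over a thin flange 76 mm across (139 to 143 mm) with 32 divisions. The zero line is the one thick line, also drawn across the ring's top face. Set when this point lies at index.
- index (a point): End of the fixed index line at the rim of the ring's flange, 38 mm from the axis, 141 mm above the bench, on the front of the gauge's head (an aluminium plate 18 mm wide on a bracket reaching out to 58 mm from the axis).
- spindle: Steel spindle, 16 mm across, coming down out of the head without turning, with a screwed-in sprung contact point 11 mm across. Origin on the axis near bench height, moving down with it; the point's end face is 65.9 to 70.9 mm above this origin, not known closer, so contact must be felt. 3 to 10 mm of air above the disc at the start. Light pressure means 5 to 20 N on the disc.
- disc: The setting disc, a loose plain steel cylinder 30 mm across and 18 mm high standing on the anvil (top of the anvil 42 mm above the bench) under the spindle; origin at the centre of its underside.
- caliper: Sliding caliper of steel, 215 mm long, lying flat in front of the gauge; origin under its beam's middle. Bystander.
- disc_rack: Wooden block 45 x 120 x 22 mm with three more setting discs, beside the gauge; origin under its centre. Bystander.
- tape_roll: Roll of brown tape, 96 mm across, 45 mm high, behind the gauge; origin at the centre of its underside. Bystander.
- spray_can: Spray can, 58 mm across, 170 mm high, standing on the left; origin at the centre of its underside. Bystander.
- screwdriver: Screwdriver lying on the right of the bench. Bystander.
- bolt_carton: Open cardboard carton of bolts, 130 x 170 x 75 mm, on the right; origin under its centre. Bystander.
- grease_pot: Grey pot with black lid, 68 mm across, 75 mm high, standing on the left; origin at the centre of its underside. Bystander.

How it is judged:
By the outcome, as a careful person would: the job done as asked, in the order asked, and still so for the second after the job is handed in, with the robot touching nothing.
It also fails if it takes over 72 s, if anything falls off the work surface, if the arm or the gripper's body presses on something with over 40 N, if the wrist force passes 120 N, or if a joint passes its speed limit or range.

## Robot

A 7-joint arm with a two-finger parallel gripper is mounted at the origin on the work surface. World frame = base frame: x ahead of the robot, y to its left, z up, the work surface at z = 0. Lengths are in mm, angles in rad, forces in N, time in s.
With the tool pointing down it reaches from about 400 to 875 mm from the base axis. Payload 4.4 kg.
Tool frame: the origin (TCP) lies at the very end of the fingers, on their centre line; the grasp point (between the pads) lies 19 mm behind it (grip_depth is the distance from the TCP to the grasp point, in mm); z points along the fingers, y is the direction in which the jaws open and shut (so a half turn about z gives the same grasp; the last joint's range is limited). The gripper opens to 85 mm and grips with 20 to 120 N. Pads are 22 mm wide; open, the fingers measure 114 mm over their backs; the gripper's body (76 mm by 85 mm) begins 54 mm behind the grasp point. The pads swing forward as they close: fully open they stand 13 mm farther back than shut.
Start: joints at [-1.293, 0.628, 0.038, 1.517, -0.027, 0.996, -0.02], TCP at [219.069, 611.986, 193.613] pointing down, gripper open.
Joint ranges: [-3.06, 3.06], [-0.37, 2.12], [-1.25, 1.32], [0.18, 2.47], [-1.1, 4.24], [0.23, 1.98], [-2.94, 2.94]. Speed limits (rad/s): [2.57, 2.57, 3.14, 3.14, 3.14, 3.14, 3.14].

## Interface

Orientations are given as [roll, pitch, yaw] about the fixed x, y, z axes, in that order (R = Rz(yaw) Ry(pitch) Rx(roll)).
In Python, from cell import read_state, get_image, finish_job, recognise, outline_of, grip_depth gives the robot as it stands. The module is installed in compiled form; this text tells all that it offers.
- The arm moves only by the tool send_rows, never from a script. Its argument "rows" is a list of rows, each a list of 5 numbers: the gripper command: -1 is shut, 1 is fully open, values between are in proportion, then the shift along the tool's x, y, z in m, then the turn about the tool's z in rad. In form: [[claw, tx, ty, tz, roll], ...]. A call has 1 to 12 rows; each row shifts and turns the pose as measured when the row begins, along the tool's axes as they then stand; what a row does not reach is not made up. A row lasts 1/12 s, in which the tool goes at most 41.7 mm and 7.16 degrees, less where a joint would pass 70% of its speed; a pose out of reach is approached as far as the arm can. A call with a gripper value outside its range is refused whole. The fingers move at their own pace and stop on an object; the grip force is fixed at half the most. Time passes only in rows, so rows that do not move let the fingers close. It gives the time, the measured TCP pose, the force and the opening at its end, in the units of the state.
- read_state(): the state, without advancing time (a new reading comes with each control period).
- get_image(name): name is "side" or "top" or "wrist"; returns a dict with "image" (384x512x3 uint8, blue, green, red), "z_map" (384x512 float32, mm along the optical axis (not along the pixel's ray), 0 where there is no reading), "K" (3x3 intrinsics, pixels), "dist" ([k1, k2, p1, p2, k3] as OpenCV has them; the pictures are not rectified), "R" (3x3) and "t" (3): a world point X has camera coordinates R X + t; the wrist camera has in their place "tool_from_camera" (4x4, takes a point from camera to tool coordinates, whose origin is the TCP and whose axes are the flange's). Camera axes: x right, y down, z forward; pixel columns grow to the right and rows downward; lengths in mm; the calibration is good to about 2 mm. A picture is of the moment at which its call begins: read the wrist's pose just before it.
- finish_job(): hands the job in, once; it reports no verdict.
Trained networks look in a picture, given as the dict that the camera call returned (one of the last four; its "shot" number tells which), for a name from the list of things; names that differ only in an ending like _2 or _b are one class to them, and where a whole thing is asked for, a point or a joint stands for the part that bears it (a point fixed in the world has none). Each returns a list of dicts, best first, with "score" (0 to 1); they miss things now and then, are a little off and sometimes report something else, mostly with a low value. They report only what shows in the picture. A call takes as long as a camera call.
- recognise(picture, query): "box" ([left, top, right, bottom] in pixels, round what is visible of it).
- outline_of(picture, query): "mask" (384x512 bool, what is visible of it) and "box" ([left, top, right, bottom] in pixels, round what is visible of it).
The state is a dict: "clock": time; "qpos": joint angles; "qd": joint speeds; "tau": joint torques, N m; "eef_pos": TCP position; "tool_rot": TCP orientation; "force": force on the tool from outside, world axes, zero at the start; "torque": the same for the moment, N m; "width": finger opening in mm.
Only numpy, scipy, OpenCV 4.12 (cv2) and the standard library are available. Lean on these libraries where they do the work, as an engineer would, in place of code of your own. Each camera call takes 0.05 s, during which the arm holds its last target.

## Working session

There is one attempt and no reset: what is moved stays moved. The work goes in short steps, Python scripts to look and compute and a tool call to move; the robot and the scene stay as the last step left them, time stands still between calls to the robot, and variables do not carry over. Pictures are saved under pics/ and viewed, and the job is handed in when it is done.

Besides the shell and the picture viewer there is one more tool, called after ">>>" as name([rows], argument=value, ...), one row to a line, values as JSON. send_rows: Moves the arm, as the interface text tells. Its arguments: {"type":"object","properties":{"rows":{"type":"array"}},"required":["rows"]}

```bash
ls; mkdir -p pics; cat > h.py <<'E'
import numpy as np, cv2
from cell import *
from scipy.spatial.transform import Rotation as Ro
def pose():
    s=read_state(); r=s['tool_rot']
    R=Ro.from_euler('xyz',r).as_matrix() if np.size(r)==3 else np.array(r).reshape(3,3)
    return np.array(s['eef_pos']),R,s
def cam(name):
    p,R,s=pose(); d=get_image(name)
    if name=='wrist':
        T=np.array(d['tool_from_camera']); Rcw=R@T[:3,:3]; tc=R@T[:3,3]+p
        d['R']=Rcw.T; d['t']=-Rcw.T@tc
    return d
def cloud(d):
    z=d['z_map']; K=np.array(d['K']); h,w=z.shape
    u,v=np.meshgrid(np.arange(w),np.arange(h))
    pts=cv2.undistortPoints(np.stack([u,v],-1).reshape(-1,1,2).astype(np.float64),K,np.array(d['dist'],float)).reshape(h,w,2)
    X=np.dstack([pts*z[...,None],z])
    R=np.array(d['R']);t=np.array(d['t']).reshape(3)
    W=(X-t)@R
    W[z<=0]=np.nan
    return W
def proj(d,P):
    R=np.array(d['R']);t=np.array(d['t']).reshape(3)
    return cv2.projectPoints(np.atleast_2d(P).astype(float),cv2.Rodrigues(R)[0],t,np.array(d['K'],float),np.array(d['dist'],float))[0].reshape(-1,2)
E
python3 - <<'E'
from h import *
s=read_state(); print(s, grip_depth)
for n in ['side','top','wrist']:
    d=cam(n); cv2.imwrite(f'pics/{n}0.png',d['image']); W=cloud(d)
    np.savez(f'{n}0.npz',W=W,**{k:d[k] for k in ['image','K','dist','R','t','z_map']})
    for q in ['knob_grip','ring','zero','index','spindle','disc']:
        print(n,q,[(r['score'],np.round(r['box'])) for r in recognise(d,q)][:2])
E
```

```text
pics
{'clock': 0.0, 'qpos': array([-1.29279244,  0.62935043,  0.03845254,  1.5184108 , -0.0269925 ,
        0.99627149, -0.01999334]), 'qd': array([ 0.00123617,  0.00018565,  0.00074409,  0.00182771, -0.00028009,
       -0.00039941,  0.00083918]), 'tau': array([-1.60312670e-04, -5.63386524e+01,  1.22636274e+00, -1.93441933e+01,
        1.10826746e-02,  1.04859477e-02,  7.75267296e-06]), 'eef_pos': array([218.8388433 , 611.29677528, 192.67286992]), 'tool_rot': array([-3.13967133e+00,  3.88789532e-05,  2.79779001e+00]), 'force': array([-0.14248053,  0.45275491,  0.2191641 ]), 'torque': array([ 0.01455784, -0.03193874,  0.03054068]), 'width': 85.3911016543081} 18.700000000000003
side knob_grip [(0.91, array([258., 179., 284., 202.]))]
side ring [(0.91, array([261., 186., 283., 204.]))]
side zero [(0.62, array([259., 180., 284., 204.]))]
side index [(0.77, array([226., 174., 290., 240.]))]
side spindle []
side disc [(0.55, array([259., 179., 282., 202.])), (0.47, array([260., 210., 276., 218.]))]
top knob_grip [(0.81, array([276., 178., 296., 197.])), (0.68, array([345., 139., 401., 196.]))]
top ring [(0.76, array([275., 178., 297., 198.]))]
top zero [(0.64, array([277., 176., 296., 198.]))]
top index [(0.63, array([246., 176., 299., 221.]))]
top spindle []
top disc []
wrist knob_grip []
wrist ring []
wrist zero []
wrist index []
wrist spindle []
wrist disc []
```

View pics/side0.png

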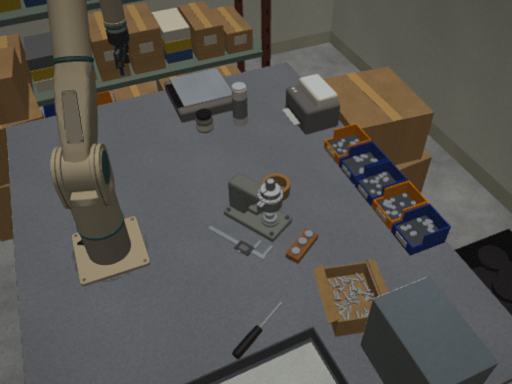

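View pics/top0.png

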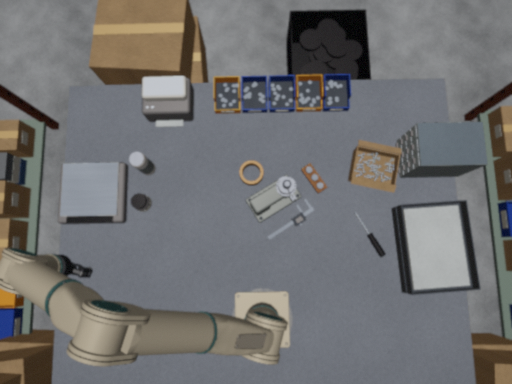

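View pics/wrist0.png

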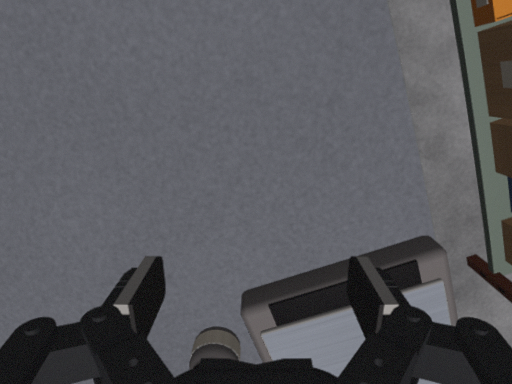

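```bash
python3 - <<'E'
import numpy as np,cv2
for n in ['side','top']:
    f=np.load(n+'0.npz'); W=f['W']
    z=W[...,2]
    for lo,hi in [(186,205),(125,150)]:
        m=(z>lo)&(z<hi)
        k,l,st,c=cv2.connectedComponentsWithStats(m.astype(np.uint8))
        for i in range(1,k):
            if st[i,4]>15:
                P=W[l==i]; print(n,lo,st[i],np.round(P.min(0)),np.round(P.max(0)),np.round(np.median(P,0),1))
    im=f['image']; 
    b=(220,160,310,250) if n=='side' else (235,160,310,240)
    c=im[b[1]:b[3],b[0]:b[2]]
    cv2.imwrite(f'pics/{n}0z.png',cv2.resize(c,None,fx=6.5,fy=6.5,interpolation=cv2.INTER_CUBIC))
E
```

```text
side 186 [491   0  21  11  76] [1978.  516.  186.] [2008.  647.  205.] [1992.2  569.5  193.7]
side 186 [266 177  10  10  84] [ 479. -118.  186.] [508. -85. 203.] [ 494.  -105.8  196.3]
side 186 [ 72 202  47  25 231] [-61. -68. 186.] [ 67.  -3. 205.] [  6.9 -56.7 195.4]
side 186 [371 302  54  82 355] [ 540. -779.  186.] [ 547. -568.  205.] [ 542.6 -684.5  195.7]
side 186 [462 368  32  16  81] [ 614. -813.  186.] [ 701. -810.  205.] [ 656.3 -811.6  197.8]
side 125 [468   0  44  26 222] [1978.  485.  125.] [2008.  794.  150.] [1993.3  630.9  136.5]
side 125 [299  74  38  31 461] [844. 265. 125.] [934. 435. 150.] [875.8 325.3 145.9]
side 125 [232  92  15  10  89] [574. 408. 125.] [625. 449. 150.] [594.2 422.3 137.9]
side 125 [228 173  55  38 718] [ 398. -140.  125.] [533.  31. 150.] [455.5 -52.6 136.7]
side 125 [ 76 210  48  31 312] [-64. -73. 125.] [ 70.  16. 150.] [  6.1 -56.1 138.8]
side 125 [367 314  46  70 348] [ 540. -755.  125.] [ 547. -568.  150.] [ 542.5 -667.7  137.8]
side 125 [478 379   8   5  16] [ 675. -813.  127.] [ 697. -811.  150.] [ 687.7 -812.1  143.7]
top 186 [413 125  35  44 124] [ 537. -676.  186.] [ 694. -560.  205.] [ 585.8 -564.3  194.8]
top 186 [456 166  27   2  29] [ 538. -800.  186.] [ 540. -701.  203.] [ 539.  -746.9  198.3]
top 186 [282 180   9   8  58] [ 476. -108.  186.] [503. -79. 200.] [487.4 -93.7 195. ]
top 125 [142  76  45  24 572] [839. 279. 125.] [931. 447. 150.] [871.8 356.  146.5]
top 125 [405 130  71  42 221] [ 537. -804.  125.] [ 694. -554.  150.] [ 563.8 -564.6  136.1]
top 125 [136 157  11  12  33] [568. 424. 125.] [610. 460. 150.] [580.5 431.2 137.6]
top 125 [249 176  47  38 605] [ 393. -131.  125.] [527.  41. 150.] [448.4 -32.7 135.3]
top 125 [252 306  27  10  43] [ 31. -55. 126.] [ 63.  36. 150.] [ 58.8 -13.5 138.5]
```

>>> send_rows([
  [1, 0, 0, -0.04, 0],
  [1, 0, 0, -0.04, 0],
  [1, -0.0247, -0.0288, -0.01, 0],
  [1, -0.0247, -0.0288, -0.01, 0],
  [1, -0.0247, -0.0288, -0.01, 0],
  [1, -0.0247, -0.0288, -0.01, 0],
  [1, -0.0247, -0.0288, 0, 0],
  [1, -0.0247, -0.0288, 0, 0],
  [1, -0.0247, -0.0288, 0, 0],
  [1, -0.0247, -0.0288, 0, 0],
  [1, -0.0247, -0.0288, 0, 0],
  [1, -0.0247, -0.0288, 0, 0],
])

```text
clock: 2.05
eef_pos: [356.2, 253.4, 317.7]
tool_rot: [3.133, -0.002, 2.815]
force: [1.6, -0.1, 1.2]
width: 85.0
```

```bash
python3 - <<'E'
from h import *
s=read_state(); print(s)
d=cam('wrist'); print(d['tool_from_camera'],d['K'])
E
```

```text
{'clock': 2.05, 'qpos': array([-0.80805946,  0.17576013,  0.15677939,  1.8934444 , -0.03817258,
        1.06837182,  0.60901633]), 'qd': array([ 0.74478841, -0.22132486,  0.31729104,  0.28783925, -0.03412755,
       -0.08192579,  1.06705596]), 'tau': array([ -4.68596622, -31.00351453,  -0.47988748, -20.02986789,
        -0.09703131,   0.29477055,  -1.17862143]), 'eef_pos': array([356.23065821, 253.39862752, 317.65327393]), 'tool_rot': array([ 3.13282531e+00, -1.52308331e-03,  2.81528283e+00]), 'force': array([ 1.58288544, -0.07119005,  1.1505706 ]), 'torque': array([-0.0360848 , -0.04949772,  0.02887966]), 'width': 84.97449217552388}
[[-7.12273777e-04 -9.47804121e-01 -3.18852381e-01  8.20329825e+01]
 [ 9.99999158e-01 -1.02098293e-03  8.01056125e-04 -9.32866374e-02]
 [-1.08478713e-03 -3.18851542e-01  9.47804050e-01 -1.80647306e+02]
 [ 0.00000000e+00  0.00000000e+00  0.00000000e+00  1.00000000e+00]] [[321.24536845   0.         255.65188989]
 [  0.         321.24536845 194.50189469]
 [  0.           0.           1.        ]]
```

>>> send_rows([
  [1, -0.024, -0.0289, 0, 0],
  [1, -0.024, -0.0289, 0, 0],
  [1, -0.024, -0.0289, 0, 0],
  [1, -0.024, -0.0289, 0, 0],
  [1, -0.024, -0.0289, 0, 0],
  [1, -0.024, -0.0289, 0, 0],
  [1, -0.024, -0.0289, 0, 0],
  [1, -0.024, -0.0289, 0, 0],
  [1, -0.024, -0.0289, 0, 0],
  [1, 0, 0, 0, 0],
  [1, 0, 0, 0, 0],
])

```text
clock: 3.02
eef_pos: [480.8, -83.1, 319.5]
tool_rot: [3.133, 0.011, 2.799]
force: [-1.6, 0.6, -0.8]
width: 85.4
```

```bash
cat > look.py <<'E'
from h import *
import sys
tag=sys.argv[1]
d=cam('wrist'); W=cloud(d); s=read_state()
print(np.round(s['qpos'],3),np.round(s['eef_pos'],1),np.round(s['tool_rot'],4),np.round(s['force'],2),np.round(s['torque'],3))
cv2.imwrite(f'pics/w{tag}.png',d['image'])
np.savez(f'w{tag}.npz',W=W,**{k:d[k] for k in ['image','K','dist','R','t','z_map']})
z=W[...,2]
for lo,hi in [(190,200),(159,168),(136,146)]:
    m=((z>lo)&(z<hi)).astype(np.uint8)
    k,l,st,c=cv2.connectedComponentsWithStats(m)
    for i in range(1,k):
        if st[i,4]>60:
            P=W[l==i][:,:2].astype(np.float32); (cx,cy),r=cv2.minEnclosingCircle(P)
            print(lo,st[i],'circ',round(cx,1),round(cy,1),round(r,1),'z',round(float(np.median(W[l==i][:,2])),1))
E
python3 look.py 1
```

```text
[-0.196  0.268  0.412  1.787 -0.127  1.098  1.488] [480.7 -83.6 319.7] [3.1336 0.0116 2.7991] [ 0.12 -1.97  0.48] [-0.076  0.014  0.004]
190 [229 172  30  30 702] circ 491.2 -98.1 15.5 z 195.7
159 [ 217  151   56   54 1483] circ 491.4 -98.4 30.6 z 164.4
136 [ 200  136   80   67 1161] circ 482.2 -103.2 48.1 z 143.0
```

View pics/w1.png

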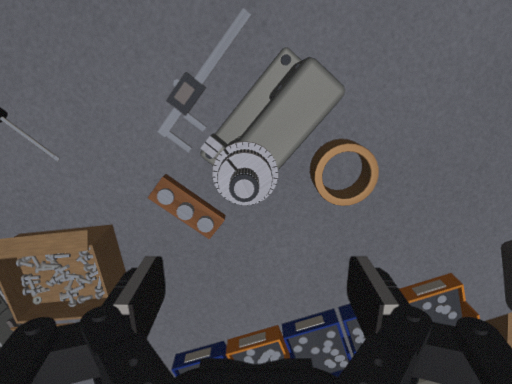

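```bash
cat > ring.py <<'E'
import sys,cv2,numpy as np
from h import proj
f=dict(np.load(f'w{sys.argv[1]}.npz')); cx,cy=map(float,sys.argv[2:4])
# polar unwrap: rows radius 16..60, columns angle; heights by radius
n=1440; th=np.linspace(-np.pi,np.pi,n,endpoint=False)
rows=[]
for r in np.arange(16,58,0.5):
    z=164 if r<30 else (143 if r<38.3 else 141)
    P=np.c_[cx+r*np.cos(th),cy+r*np.sin(th),np.full(n,z)]
    uv=proj(f,P).astype(np.float32)
    rows.append(cv2.remap(cv2.cvtColor(f['image'],cv2.COLOR_BGR2GRAY),uv[None,:,0],uv[None,:,1],cv2.INTER_LINEAR)[0])
U=np.array(rows)
im=cv2.resize(U,(800,500))
for a in range(-180,180,30): cv2.putText(im,str(a),(int((a+180)/360*800),12),0,.4,255,1)
cv2.imwrite(f'pics/u{sys.argv[1]}.png',im)
for lo,hi in [(18,28),(31,37.5)]:
    i=slice(int((lo-16)*2),int((hi-16)*2)); p=U[i].mean(0).astype(float)
    k=np.argmin(cv2.GaussianBlur(p[None],(1,1),0)); w=(np.arange(n)-k+n//2)%n-n//2
    m=abs(w)<24; b=np.percentile(p[m],70); wt=np.clip(b-p,0,None)*m
    print(lo,hi,'darkest deg',np.degrees(th[k]),'centroid',np.degrees(th[k])+0.25*(w*wt).sum()/wt.sum(),p[k],b)
E
python3 ring.py 1 491.3 -98.3
python3 - <<'E'
import cv2
im=cv2.imread('pics/w1.png')[130:215,190:290]; cv2.imwrite('pics/w1z.png',cv2.resize(im,None,fx=7,fy=7,interpolation=cv2.INTER_CUBIC))
E
```

```text
18 28 darkest deg -161.25 centroid -161.16340564007533 43.6 107.46000000000001
31 37.5 darkest deg -161.5 centroid -161.31041430745276 49.61538461538461 142.36923076923074
```

View pics/u1.png

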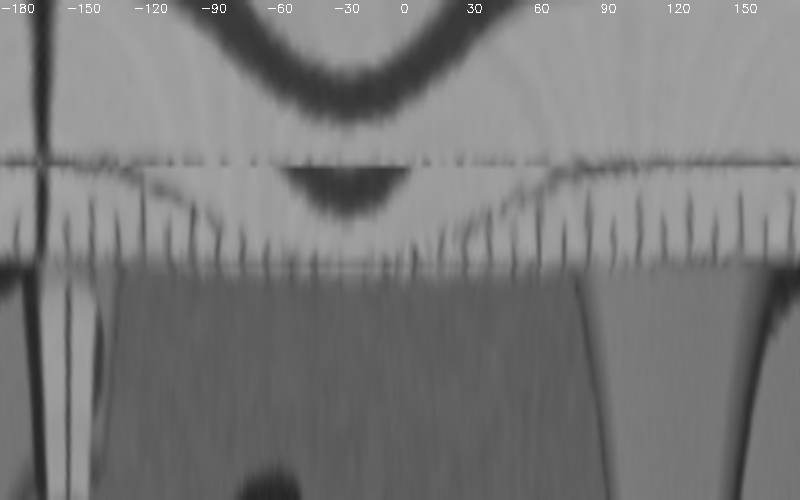

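View pics/w1z.png

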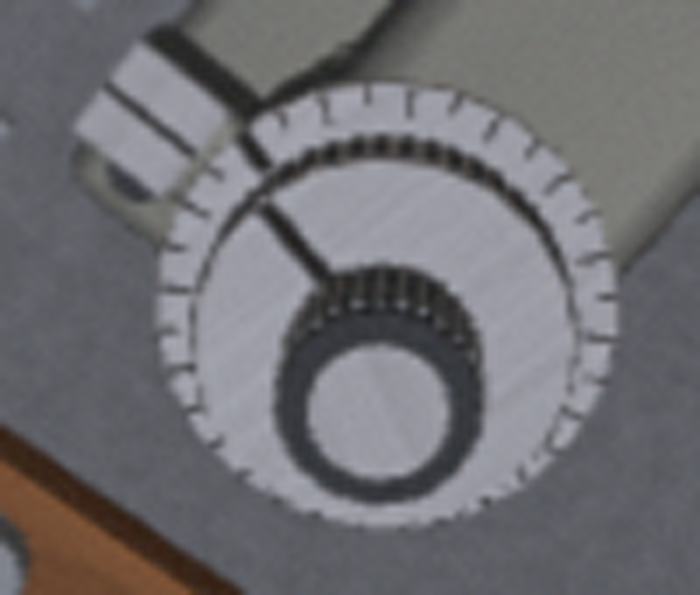

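>>> send_rows([
  [1, 0, 0, 0, -0.124],
  [1, 0, 0, 0, -0.124],
  [1, 0, 0, 0, -0.124],
  [1, 0, 0, 0, -0.124],
  [1, 0, 0, 0, -0.124],
  [1, 0, 0, 0, -0.124],
  [1, 0, 0, 0, -0.124],
  [1, 0, 0, 0, -0.124],
  [1, 0, 0, 0, -0.124],
  [1, 0, 0, 0, -0.124],
  [1, 0, 0, 0, 0],
  [1, 0, 0, 0, 0],
])

```text
clock: 4.07
eef_pos: [477.7, -62.1, 320.5]
tool_rot: [-3.139, 0.016, -2.22]
force: [-0.4, 0.4, 0.1]
width: 85.2
```

```bash
cat > st.py <<'E'
from h import *
import sys
p,R,s=pose()
print('clk',s['clock'],'q',np.round(s['qpos'],3),'rot',np.round(s['tool_rot'],4),'F',np.round(s['force'],2),'T',np.round(s['torque'],4),'w',round(s['width'],1),'tau7',round(s['tau'][6],4))
print('pos',np.round(p,2))
if len(sys.argv)>1:
    t=np.array([float(a) for a in sys.argv[1:4]]); print('tool shift mm',np.round(R.T@(t-p),2))
E
python3 st.py 491.3 -98.3 250
python3 - <<'E'
import cv2,numpy as np
from h import proj
f=dict(np.load('w1.npz')); th=np.radians(np.arange(-158,-141,.25))
g=cv2.cvtColor(f['image'],cv2.COLOR_BGR2GRAY)
for r in np.arange(41,56,2):
    uv=proj(f,np.c_[491.3+r*np.cos(th),-98.3+r*np.sin(th),np.full(len(th),141)]).astype(np.float32)
    p=cv2.remap(g,uv[None,:,0],uv[None,:,1],cv2.INTER_LINEAR)[0].astype(float)
    m=abs(np.degrees(th)+149.5)<4; wt=np.clip(np.percentile(p[m],70)-p,0,None)*m
    print(r,(np.degrees(th)*wt).sum()/wt.sum())
E
```

```text
clk 4.0667 q [-0.044  0.245  0.16   1.793 -0.057  1.096  2.629] rot [-3.1386  0.0159 -2.2203] F [-0.41  0.37  0.13] T [-0.0269  0.0173 -0.0441] w 85.2 tau7 0.1906
pos [477.68 -62.15 320.45]
tool shift mm [ 21.67 -32.5   70.22]
41 -149.36111111111111
43 -149.41437007874015
45 -149.48099606815202
47 -149.2299319727891
49 -149.3993103448276
51 -149.47614379084968
53 -149.34397417503587
55 -149.3892455858748
```

>>> send_rows([
  [1, 0.011, -0.016, 0.02, 0],
  [1, 0.011, -0.016, 0.02, 0],
  [1, 0, 0, 0.02, 0],
  [1, 0, 0, 0, 0],
  [1, 0, 0, 0, 0],
])

```text
clock: 4.48
eef_pos: [492.7, -94.2, 260.4]
tool_rot: [-3.136, 0.02, -2.226]
force: [0.9, 0.0, 0.1]
width: 85.6
```

```bash
python3 st.py 491.3 -98.3 250
```

```text
clk 4.4833 q [ 0.019  0.333  0.169  1.849 -0.086  0.951  2.714] rot [-3.1356  0.0199 -2.2263] F [0.88 0.03 0.13] T [-0.0236  0.0314 -0.0249] w 85.6 tau7 0.0402
pos [492.7  -94.24 260.36]
tool shift mm [ 4.28 -1.31 10.29]
```

>>> send_rows([
  [1, 0, 0, 0, 0],
  [1, 0, 0, 0, 0],
])

```text
clock: 4.65
eef_pos: [493.1, -92.9, 261.7]
tool_rot: [-3.135, 0.021, -2.227]
force: [-0.5, -0.9, 0.3]
width: 85.4
```

```bash
python3 st.py 491.3 -98.3 250
```

```text
clk 4.65 q [ 0.017  0.331  0.169  1.848 -0.086  0.953  2.711] rot [-3.1352  0.0207 -2.2267] F [-0.47 -0.9   0.31] T [0.0051 0.0081 0.0287] w 85.4 tau7 0.0025
pos [493.07 -92.89 261.66]
tool shift mm [ 5.61 -1.83 11.56]
```

>>> send_rows([
  [1, 0.0063, -0.002, 0.02, 0],
  [1, 0.0007, -0.0003, 0.02, 0],
  [1, 0.0007, -0.0003, 0.0006, 0],
  [1, 0.0007, -0.0003, 0.0006, 0],
])

```text
clock: 4.98
eef_pos: [495.3, -99.1, 224.9]
tool_rot: [-3.126, 0.027, -2.224]
force: [0.8, -0.1, 0.0]
width: 85.7
```

```bash
python3 st.py 491.3 -98.3 171
```

```text
clk 4.9833 q [ 0.037  0.372  0.162  1.903 -0.102  0.847  2.741] rot [-3.1261  0.0273 -2.2244] F [ 0.83 -0.11  0.03] T [-0.0279 -0.0105 -0.0148] w 85.7 tau7 -0.0102
pos [495.27 -99.06 224.93]
tool shift mm [ 3.28  4.45 53.8 ]
```

>>> send_rows([
  [1, 0.0007, -0.0003, 0.0006, 0],
  [1, 0.0007, -0.0003, 0.0006, 0],
  [1, 0.0007, -0.0003, 0.0006, 0],
  [1, 0.0007, -0.0003, 0.0006, 0],
])

```text
clock: 5.32
eef_pos: [497.1, -101.8, 226.4]
tool_rot: [-3.121, 0.031, -2.224]
force: [-0.8, -0.3, 0.8]
width: 85.5
```

```bash
python3 st.py 491.3 -98.3 171
```

```text
clk 5.3167 q [ 0.042  0.37   0.162  1.901 -0.103  0.845  2.748] rot [-3.1207  0.0308 -2.2236] F [-0.79 -0.33  0.79] T [ 0.0138  0.0165 -0.0352] w 85.5 tau7 -0.0257
pos [ 497.06 -101.84  226.44]
tool shift mm [ 2.39  7.88 55.24]
```

>>> send_rows([
  [1, 0, 0, 0, 0],
  [1, 0, 0, 0, 0],
  [1, 0, 0, 0, 0],
  [1, 0, 0, 0, 0],
])

```text
clock: 5.65
eef_pos: [497.7, -102.2, 227.6]
tool_rot: [-3.119, 0.032, -2.224]
force: [-0.3, -0.4, -0.6]
width: 85.6
```

```bash
cat >> st.py <<'E'
print('toolz',np.round(R[:2,2],4))
E
python3 st.py 491.3 -98.3 171
```

```text
clk 5.65 q [ 0.042  0.368  0.162  1.9   -0.103  0.845  2.747] rot [-3.1188  0.0319 -2.224 ] F [-0.26 -0.43 -0.61] T [ 0.0098  0.0565 -0.022 ] w 85.6 tau7 0.0002
pos [ 497.7  -102.17  227.63]
tool shift mm [ 2.63  8.72 56.39]
toolz [0.0375 0.0115]
```

>>> send_rows([
  [1, 0, 0, -0.003, 0],
  [1, 0, 0, -0.003, 0],
  [1, 0, 0, -0.003, 0],
  [1, 0, 0, -0.003, 0],
])

```text
clock: 5.98
eef_pos: [496.8, -102.2, 240.1]
tool_rot: [-3.12, 0.031, -2.224]
force: [0.5, -0.2, 0.7]
width: 85.0
```

```bash
python3 st.py 491.3 -98.3 171
```

```text
clk 5.9833 q [ 0.039  0.353  0.165  1.883 -0.098  0.879  2.743] rot [-3.1202  0.0312 -2.224 ] F [ 0.54 -0.16  0.66] T [ 0.0179  0.0637 -0.0179] w 85.0 tau7 0.0138
pos [ 496.76 -102.18  240.1 ]
tool shift mm [ 2.39  8.17 68.9 ]
toolz [0.036  0.0117]
```

>>> send_rows([
  [1, 0.0006, 0.0025, 0.0165, 0],
  [1, 0.0006, 0.0025, 0.0165, 0],
  [1, 0.0006, 0.0025, 0.0165, 0],
  [1, 0.0006, 0.0025, 0.0165, 0],
])

```text
clock: 6.32
eef_pos: [495.4, -98.4, 177.8]
tool_rot: [-3.108, 0.038, -2.224]
force: [-0.1, -0.4, -0.1]
width: 85.3
```

```bash
python3 st.py 491.3 -98.3 171.5
```

```text
clk 6.3167 q [ 0.048  0.424  0.147  1.983 -0.123  0.695  2.761] rot [-3.1076  0.038  -2.2239] F [-0.06 -0.37 -0.07] T [-0.0171  0.0141  0.002 ] w 85.3 tau7 -0.07
pos [495.41 -98.45 177.82]
tool shift mm [2.62 3.57 6.11]
toolz [0.0501 0.0095]
```

>>> send_rows([
  [0, 0.0018, 0.003, 0.0058, 0],
  [-0.1, 0.0001, 0.0001, 0.0003, 0],
])

```text
clock: 6.48
eef_pos: [489.7, -97.3, 169.2]
tool_rot: [-3.112, 0.036, -2.224]
force: [1.4, -1.1, 0.2]
width: 64.2
```

```bash
python3 st.py 492.2 -98.1 172
```

```text
clk 6.4833 q [ 0.05   0.431  0.144  2.002 -0.126  0.674  2.765] rot [-3.1123  0.0356 -2.2237] F [ 1.4  -1.1   0.23] T [-0.0174  0.0666 -0.0335] w 64.2 tau7 0.0226
pos [489.75 -97.31 169.2 ]
tool shift mm [-0.96 -2.51 -2.7 ]
toolz [0.0449 0.0104]
```

>>> send_rows([
  [-0.1, -0.001, -0.0023, -0.0022, 0],
  [-0.1, 0, 0, 0, 0],
])

```text
clock: 6.65
eef_pos: [492.6, -98.2, 172.5]
tool_rot: [-3.112, 0.036, -2.224]
force: [-0.0, -0.2, 0.4]
width: 39.7
```

```bash
python3 st.py 492.2 -98.1 172
```

```text
clk 6.65 q [ 0.05   0.43   0.145  1.991 -0.125  0.685  2.764] rot [-3.1118  0.0358 -2.2238] F [-0.04 -0.21  0.44] T [ 0.0107 -0.0175  0.0311] w 39.7 tau7 -0.0011
pos [492.61 -98.21 172.52]
tool shift mm [0.18 0.41 0.5 ]
toolz [0.0454 0.0103]
```

>>> send_rows([
  [-1, 0, 0, 0, 0],
  [-1, 0, 0, 0, 0],
  [-1, 0, 0, 0, 0],
])

```text
clock: 6.9
eef_pos: [494.9, -98.8, 175.0]
tool_rot: [-3.107, 0.038, -2.224]
force: [-0.1, 0.4, 0.4]
width: 2.7
```

```bash
cat > avg.py <<'E'
from h import *
import sys,json
n=int(sys.argv[1]) if len(sys.argv)>1 else 10
A=[]
for i in range(n):
    get_image('wrist'); p,R,s=pose()
    # torque about tool z
    A.append(np.r_[s['torque'],R[:,2]@s['torque'],s['tau'][6],s['force'],s['tool_rot'][2]])
A=np.array(A); m=A.mean(0); sd=A.std(0)
print('T',np.round(m[:3],4),'sd',np.round(sd[:3],4),'F',np.round(m[5:8],2))
print('Tz_tool',round(m[3],4),'tau7',round(m[4],4),'sd',round(sd[4],4),'yaw',round(m[8],4),'clk',s['clock'],'w',round(s['width'],1))
if len(sys.argv)>2: print(np.round(A[:,[2,4,8]],4).T)
print('pos',np.round(p,2),'toolz',np.round(R[:2,2],4),'q7',round(s['qpos'][6],3))
open('log.txt','a').write(json.dumps([s['clock'],*m.tolist()])+'\n')
E
python3 avg.py 10 v
```

```text
T [-0.0115  0.0562 -0.0102] sd [0.0199 0.0293 0.0452] F [ 0.12  0.02 -0.18]
Tz_tool 0.0102 tau7 -0.0002 sd 0.0003 yaw -2.2238 clk 7.4 w 0.2
[[-1.9800e-02 -1.4000e-02  2.3000e-03 -1.0300e-01  4.2600e-02 -5.4700e-02
   2.5200e-02  2.2900e-02  4.4400e-02 -4.8300e-02]
 [-4.0000e-04 -1.0000e-03 -5.0000e-04 -2.0000e-04 -1.0000e-04 -1.0000e-04
  -0.0000e+00 -0.0000e+00 -0.0000e+00 -0.0000e+00]
 [-2.2238e+00 -2.2238e+00 -2.2238e+00 -2.2238e+00 -2.2238e+00 -2.2239e+00
  -2.2238e+00 -2.2238e+00 -2.2238e+00 -2.2239e+00]]
pos [494.22 -98.64 174.25] toolz [0.0487 0.0097] q7 2.764
```

```bash
python3 look.py 2; python3 - <<'E'
from h import *
d=cam('side'); cv2.imwrite('pics/s2.png',cv2.resize(d['image'][120:250,200:330],None,fx=4.5,fy=4.5,interpolation=cv2.INTER_CUBIC))
E
```

```text
[ 0.05   0.428  0.146  1.989 -0.124  0.686  2.764] [494.2 -98.6 174.3] [-3.1088  0.0374 -2.2238] [-0.75 -0.   -0.34] [ 0.002  0.038 -0.045]
190 [ 232  212   55   41 1534] circ 491.1 -98.8 15.4 z 195.5
159 [ 213  171   94   82 3741] circ 491.6 -98.6 30.6 z 164.4
136 [ 207  123  110  112 2912] circ 481.6 -104.7 47.0 z 143.0
```

View pics/w2.png

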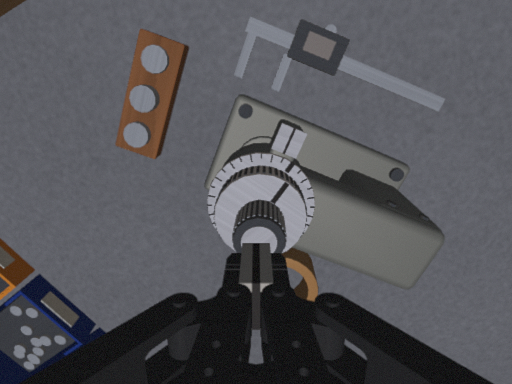

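View pics/s2.png

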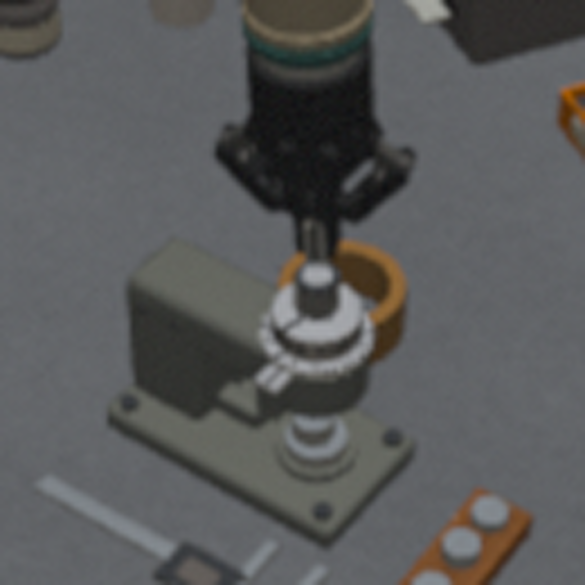

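```bash
python3 - <<'E'
from h import *
f=dict(np.load('w2.npz')); p,R,s=pose(); print(p)
for k in [0,-10,-19,-30]: print(k,proj(f,p+R[:,2]*k))
print('knob top',proj(f,[[491.2,-98.3,195.5]]))
W=f['W']
for v in range(236,300,6): print(v,[np.round((W[v,u]-p)@R,0).tolist() for u in (248,264)], round(float(f['z_map'][v,264])))
E
```

```text
[494.23504464 -98.6453716  174.27098803]
0 [[255.6122093  227.06172448]]
-10 [[255.6028889  234.15314204]]
-19 [[255.59366393 241.17185908]]
-30 [[255.58113457 250.70454885]]
knob top [[259.07464554 241.84726184]]
236 [[5.0, -4.0, -22.0], [5.0, 5.0, -22.0]] 175
242 [[1.0, -4.0, -23.0], [1.0, 5.0, -23.0]] 175
248 [[11.0, -3.0, -48.0], [12.0, 4.0, -49.0]] 148
254 [[11.0, -3.0, -53.0], [11.0, 4.0, -53.0]] 144
260 [[11.0, -3.0, -59.0], [11.0, 4.0, -58.0]] 139
266 [[11.0, -3.0, -63.0], [12.0, 4.0, -64.0]] 133
272 [[11.0, -3.0, -68.0], [11.0, 3.0, -68.0]] 130
278 [[11.0, -3.0, -72.0], [11.0, 3.0, -72.0]] 125
284 [[11.0, -3.0, -76.0], [10.0, 3.0, -75.0]] 123
290 [[12.0, -3.0, -82.0], [12.0, 3.0, -82.0]] 115
296 [[12.0, -3.0, -85.0], [12.0, 3.0, -85.0]] 113
```

```bash
python3 - <<'E'
from h import *
for n in ['wrist0','w1']:
    f=dict(np.load(n+'.npz')); W=f['W']; R=f['R'];t=f['t']
    d=cam('wrist') if n=='wrist0' else d
    T=np.array(d['tool_from_camera'])
    Xc=W@R.T+t; X=Xc@T[:3,:3].T+T[:3,3]
    m=(abs(X[...,1])<60)&(X[...,2]>-120)&(X[...,2]<5)&(abs(X[...,0])<45)
    for lo,hi in [(-60,-30),(30,60)]:
        mm=m&(X[...,1]>lo)&(X[...,1]<hi)
        P=X[mm]; print(n,len(P))
        h=P[P[:,2].argsort()[::-1][:200:20]]; print(np.round(h,0).tolist())
    v,u=255,155
    for (v,u) in [(258,158),(265,150),(275,150),(290,140),(262,360)]: print((v,u),np.round(X[v,u]))
E
```

```text
wrist0 7437
[[-6.0, -43.0, -50.0], [1.0, -43.0, -52.0], [8.0, -42.0, -53.0], [5.0, -42.0, -54.0], [-9.0, -43.0, -55.0], [-11.0, -43.0, -55.0], [4.0, -42.0, -56.0], [-10.0, -43.0, -56.0], [6.0, -42.0, -57.0], [1.0, -42.0, -57.0]]
wrist0 7416
[[4.0, 43.0, -51.0], [-6.0, 43.0, -52.0], [-7.0, 43.0, -53.0], [-8.0, 43.0, -54.0], [-5.0, 43.0, -54.0], [-10.0, 43.0, -55.0], [6.0, 43.0, -56.0], [4.0, 43.0, -56.0], [9.0, 43.0, -57.0], [-11.0, 43.0, -57.0]]
(258, 158) [ 10. -43. -56.]
(265, 150) [ 11. -44. -63.]
(275, 150) [ 10. -43. -69.]
(290, 140) [ 11. -43. -80.]
(262, 360) [ 11.  45. -60.]
w1 7437
[[-0.0, -43.0, -51.0], [6.0, -42.0, -52.0], [-5.0, -43.0, -53.0], [-11.0, -43.0, -54.0], [-11.0, -43.0, -54.0], [3.0, -43.0, -55.0], [-3.0, -43.0, -56.0], [10.0, -43.0, -56.0], [-7.0, -43.0, -57.0], [-4.0, -42.0, -57.0]]
w1 7395
[[-1.0, 43.0, -51.0], [1.0, 43.0, -52.0], [7.0, 43.0, -53.0], [-5.0, 43.0, -54.0], [3.0, 43.0, -54.0], [8.0, 43.0, -55.0], [10.0, 43.0, -56.0], [10.0, 44.0, -56.0], [5.0, 43.0, -57.0], [9.0, 43.0, -57.0]]
(258, 158) [ 11. -43. -57.]
(265, 150) [ 10. -45. -62.]
(275, 150) [ 11. -42. -70.]
(290, 140) [ 11. -42. -81.]
(262, 360) [ 11.  44. -61.]
```

```bash
python3 - <<'E'
from h import *
f=dict(np.load('w2.npz')); p,R,s=pose(); W=f['W']
for v in range(238,252): print(v,[np.round((W[v,u]-p)@R,0).tolist() for u in (244,250,256,262,268)])
im=f['image'][200:320,190:330]; cv2.imwrite('pics/w2z.png',cv2.resize(im,None,fx=5,fy=5,interpolation=cv2.INTER_CUBIC))
E
```

```text
238 [[4.0, -6.0, -22.0], [3.0, -3.0, -22.0], [3.0, 0.0, -21.0], [3.0, 4.0, -22.0], [4.0, 7.0, -23.0]]
239 [[3.0, -6.0, -22.0], [3.0, -3.0, -22.0], [2.0, 0.0, -21.0], [3.0, 4.0, -22.0], [3.0, 7.0, -22.0]]
240 [[2.0, -6.0, -22.0], [2.0, -3.0, -22.0], [2.0, 0.0, -22.0], [2.0, 4.0, -22.0], [2.0, 7.0, -22.0]]
241 [[1.0, -6.0, -21.0], [2.0, -3.0, -22.0], [2.0, 0.0, -22.0], [2.0, 4.0, -22.0], [2.0, 7.0, -22.0]]
242 [[1.0, -6.0, -21.0], [1.0, -3.0, -21.0], [2.0, 0.0, -23.0], [1.0, 4.0, -22.0], [1.0, 7.0, -23.0]]
243 [[11.0, -6.0, -43.0], [11.0, -3.0, -42.0], [11.0, 0.0, -42.0], [11.0, 3.0, -42.0], [11.0, 6.0, -43.0]]
244 [[nan, nan, nan], [12.0, -3.0, -45.0], [11.0, 0.0, -44.0], [11.0, 3.0, -44.0], [11.0, 6.0, -43.0]]
245 [[11.0, -5.0, -44.0], [11.0, -3.0, -44.0], [12.0, 0.0, -46.0], [11.0, 3.0, -44.0], [11.0, 6.0, -45.0]]
246 [[11.0, -5.0, -46.0], [11.0, -3.0, -46.0], [11.0, 0.0, -46.0], [11.0, 3.0, -47.0], [11.0, 6.0, -46.0]]
247 [[11.0, -5.0, -47.0], [11.0, -3.0, -46.0], [11.0, 0.0, -46.0], [11.0, 3.0, -47.0], [11.0, 6.0, -46.0]]
248 [[11.0, -5.0, -47.0], [12.0, -3.0, -49.0], [11.0, 0.0, -47.0], [11.0, 3.0, -47.0], [11.0, 6.0, -47.0]]
249 [[11.0, -5.0, -49.0], [11.0, -3.0, -48.0], [11.0, 0.0, -49.0], [11.0, 3.0, -48.0], [11.0, 6.0, -49.0]]
250 [[11.0, -5.0, -49.0], [11.0, -3.0, -50.0], [11.0, 0.0, -49.0], [11.0, 3.0, -49.0], [11.0, 6.0, -50.0]]
251 [[10.0, -5.0, -49.0], [11.0, -2.0, -51.0], [11.0, 0.0, -51.0], [11.0, 3.0, -50.0], [11.0, 6.0, -50.0]]
```

View pics/w2z.png

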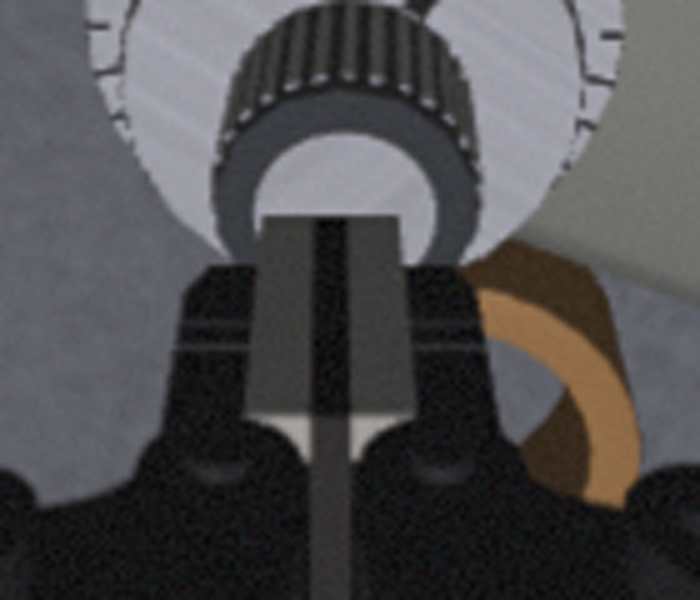

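>>> send_rows([
  [0.4, 0, 0, -0.03, 0],
  [0.4, 0, 0, -0.03, 0],
  [0.4, 0, 0, -0.03, 0],
])

```text
clock: 7.8
eef_pos: [484.8, -98.4, 260.5]
tool_rot: [-3.123, 0.029, -2.224]
force: [-0.0, 0.3, 0.5]
width: 35.9
```

```bash
python3 st.py 494.2 -97.7 128; python3 avg.py 2
```

```text
clk 7.8 q [ 0.027  0.313  0.172  1.88  -0.088  0.924  2.73 ] rot [-3.1228  0.0293 -2.2241] F [-0.03  0.34  0.47] T [-0.0769  0.0215 -0.0182] w 35.9 tau7 0.1278
pos [484.79 -98.41 260.46]
tool shift mm [ -2.4   -4.54 132.7 ]
toolz [0.0327 0.0118]
T [-0.05   -0.0938  0.015 ] sd [0.0204 0.0895 0.004 ] F [2.06 0.15 2.07]
Tz_tool -0.0182 tau7 -0.0475 sd 0.0227 yaw -2.2241 clk 7.9 w 50.3
pos [488.94 -99.42 264.42] toolz [0.0444 0.0101] q7 2.731
```

>>> send_rows([
  [0.4, 0, 0, 0.03, 0],
  [0.4, 0, 0, 0.03, 0],
  [0.4, 0, 0, 0.03, 0],
])

```text
clock: 8.15
eef_pos: [500.9, -100.0, 179.9]
tool_rot: [-3.094, 0.046, -2.223]
force: [-0.4, 0.6, -0.7]
width: 59.9
```

```bash
python3 st.py 494.2 -97.7 128; python3 avg.py 2
```

```text
clk 8.15 q [ 0.048  0.421  0.149  1.982 -0.126  0.684  2.766] rot [-3.0938  0.0457 -2.2233] F [-0.37  0.58 -0.74] T [0.0248 0.0615 0.0216] w 59.9 tau7 -0.1755
pos [500.91 -99.96 179.92]
tool shift mm [ 4.65  9.17 51.38]
toolz [0.0656 0.0072]
T [-0.043   0.1697 -0.0542] sd [0.0005 0.0588 0.0316] F [-1.43 -0.32 -1.62]
Tz_tool 0.0534 tau7 0.0545 sd 0.0502 yaw -2.2234 clk 8.25 w 59.6
pos [496.23 -98.89 176.14] toolz [0.053  0.0093] q7 2.765
```

>>> send_rows([
  [0.2, 0, 0, -0.035, 0],
  [0.2, 0, 0, 0, 0],
  [0.2, 0, 0, -0.035, 0],
  [0.2, 0, 0, 0, 0],
  [0.2, 0, 0, -0.035, 0],
  [0.2, 0, 0, 0, 0],
])

```text
clock: 8.75
eef_pos: [490.5, -100.9, 288.1]
tool_rot: [-3.107, 0.037, -2.225]
force: [1.9, -0.3, 1.1]
width: 51.3
```

```bash
python3 avg.py 4 ;python3 st.py 494.2 -97.7 128
```

```text
T [ 0.0081  0.0262 -0.0121] sd [0.0483 0.0408 0.031 ] F [-0.07  0.59 -0.09]
Tz_tool 0.0128 tau7 -0.0124 sd 0.0114 yaw -2.2247 clk 8.95 w 50.8
pos [485.82 -99.28 281.24] toolz [0.0373 0.0108] q7 2.726
clk 8.95 q [ 0.022  0.29   0.179  1.849 -0.083  0.973  2.726] rot [-3.1185  0.0313 -2.2246] F [-0.12 -0.28 -0.55] T [-0.0675  0.0147 -0.024 ] w 50.8 tau7 -0.0017
pos [485.82 -99.28 281.24]
tool shift mm [ -1.55  -2.15 153.45]
toolz [0.0373 0.0108]
```

>>> send_rows([
  [0.2, 0, -0.001, 0.04, 0],
])

```text
clock: 9.03
eef_pos: [493.3, -100.6, 246.6]
tool_rot: [-3.106, 0.038, -2.224]
force: [2.9, -1.0, -1.0]
width: 51.2
```

```bash
python3 avg.py 5 ;python3 st.py 494.2 -97.7 128
```

```text
T [0.0025 0.1027 0.0115] sd [0.0374 0.0827 0.0227] F [-0.61  0.24 -1.01]
Tz_tool -0.0103 tau7 0.0232 sd 0.0466 yaw -2.2247 clk 9.2833 w 51.2
pos [488.19 -99.59 241.73] toolz [0.0369 0.0108] q7 2.74
clk 9.2833 q [ 0.03   0.337  0.172  1.904 -0.097  0.873  2.74 ] rot [-3.1188  0.031  -2.2248] F [0.64 0.39 0.36] T [-0.0029  0.0556  0.0519] w 51.2 tau7 0.0004
pos [488.19 -99.59 241.73]
tool shift mm [ -1.62  -1.03 113.89]
toolz [0.0369 0.0108]
```

>>> send_rows([
  [0.2, 0, 0, -0.035, 0],
  [0.2, 0, 0, 0.035, 0],
])

```text
clock: 9.45
eef_pos: [492.9, -100.9, 249.2]
tool_rot: [-3.109, 0.036, -2.225]
force: [4.5, -1.4, -0.2]
width: 51.0
```

```bash
python3 avg.py 4 |tail -1
```

```text
pos [484.29 -98.65 238.89] toolz [0.0261 0.0123] q7 2.739
```

>>> send_rows([
  [0.2, 0, 0, -0.035, 0],
  [0.2, 0, 0, 0.035, 0],
])

```text
clock: 9.82
eef_pos: [488.9, -99.9, 246.4]
tool_rot: [-3.119, 0.031, -2.225]
force: [4.4, -1.8, -0.7]
width: 51.6
```

```bash
python3 avg.py 4 |tail -1
```

```text
pos [480.24 -97.74 236.17] toolz [0.015  0.0138] q7 2.739
```

>>> send_rows([
  [0.2, 0, 0, -0.035, 0],
  [0.2, 0, 0, 0.035, 0],
])

```text
clock: 10.18
eef_pos: [484.8, -99.1, 243.6]
tool_rot: [-3.129, 0.025, -2.225]
force: [2.8, -1.0, -0.1]
width: 51.1
```

```bash
python3 avg.py 4 |tail -1; python3 st.py 494.2 -97.7 128
```

```text
pos [476.07 -96.84 233.46] toolz [0.0037 0.0153] q7 2.739
clk 10.3833 q [ 0.027  0.348  0.174  1.914 -0.097  0.886  2.739] rot [ 3.1352  0.0143 -2.225 ] F [-0.1   0.08  0.37] T [ 0.0048 -0.0016 -0.0047] w 51.1 tau7 0.0049
pos [476.07 -96.84 233.46]
tool shift mm [ -8.83 -15.58 105.5 ]
toolz [0.0037 0.0153]
```

>>> send_rows([
  [0.2, -0.0089, -0.0126, 0.034, 0],
])

```text
clock: 10.47
eef_pos: [494.6, -98.3, 205.1]
tool_rot: [-3.139, 0.019, -2.226]
force: [0.1, -0.1, 0.7]
width: 51.5
```

```bash
python3 avg.py 4 |tail -1; python3 st.py 491.5 -97.4 130
```

```text
pos [491.51 -97.01 199.95] toolz [0.0026 0.0152] q7 2.748
clk 10.6667 q [ 0.033  0.413  0.165  1.92  -0.112  0.817  2.748] rot [ 3.1344  0.0137 -2.2251] F [-0.65 -0.47 -0.3 ] T [-0.0131  0.0349 -0.0971] w 51.0 tau7 0.0042
pos [491.51 -97.01 199.95]
tool shift mm [ 1.27 -0.73 69.94]
toolz [0.0026 0.0152]
```

>>> send_rows([
  [0.2, 0.0008, -0.0005, 0.035, 0],
])

```text
clock: 10.75
eef_pos: [497.1, -98.7, 170.7]
tool_rot: [-3.137, 0.02, -2.225]
force: [2.2, -1.4, 0.5]
width: 51.3
```

```bash
python3 avg.py 4 |tail -1; python3 st.py 491.5 -97.4 130; python3 look.py 3; python3 - <<'E'
from h import *
f=dict(np.load('w3.npz')); p,R,s=pose(); X=(f['W']-p)@R
for lo,hi in [(-34,-15),(15,34)]:
    m=(X[...,1]>lo)&(X[...,1]<hi)&(X[...,2]<-38)&(X[...,2]>-70)&(abs(X[...,0])<14)
    P=X[m]; print(len(P), np.sort(P[:,2])[-40::6], 'y',np.percentile(P[:,1],[5,50,95]))
E
```

```text
pos [491.33 -97.56 166.15] toolz [0.0025 0.0153] q7 2.763
clk 10.95 q [ 0.043  0.459  0.155  1.96  -0.126  0.731  2.763] rot [ 3.1343  0.0136 -2.2254] F [ 0.6  -0.75 -0.06] T [-0.0214  0.0113  0.0134] w 51.0 tau7 0.0078
pos [491.33 -97.56 166.15]
tool shift mm [ 0.26 -0.3  36.15]
toolz [0.0025 0.0153]
[ 0.043  0.459  0.155  1.959 -0.126  0.731  2.763] [492.1 -97.7 166.7] [ 3.1359  0.0145 -2.2252] [ 0.89  0.32 -0.26] [ 0.007 -0.066  0.035]
190 [ 226  219   58   55 2382] circ 491.1 -98.5 15.6 z 195.6
159 [ 206  176   97   84 3993] circ 491.5 -98.3 30.6 z 164.4
136 [ 199  127  113  114 3078] circ 482.0 -105.3 47.3 z 143.0
1041 [-44.10770766 -43.5512442  -42.99774491 -42.62365571 -42.10749368
 -41.65007055 -41.06409132] y [-31.45179221 -25.29328305 -24.92369368]
1020 [-44.09035101 -43.74231366 -43.37883578 -42.77183546 -42.20338846
 -41.89730721 -41.21013676] y [26.16875251 26.45440119 32.1844933 ]
```

View pics/w3.png

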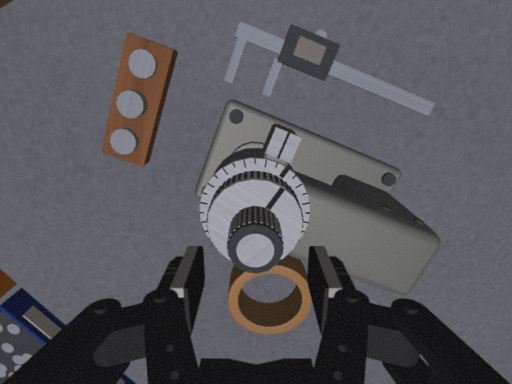

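>>> send_rows([
  [0.2, 0.0002, -0.0003, 0.037, 0],
])

```text
clock: 11.08
eef_pos: [498.8, -98.9, 136.0]
tool_rot: [-3.134, 0.022, -2.225]
force: [1.5, -0.3, 0.2]
width: 51.7
```

```bash
python3 avg.py 4 |tail -1; python3 st.py 491.5 -97.4 128; python3 look.py 4; python3 - <<'E'
from h import *
d=cam('side'); cv2.imwrite('pics/s4.png',cv2.resize(d['image'][120:250,200:330],None,fx=4.5,fy=4.5,interpolation=cv2.INTER_CUBIC))
E
```

```text
pos [492.4  -97.54 130.78] toolz [0.0042 0.015 ] q7 2.778
clk 11.2833 q [ 0.054  0.513  0.141  1.995 -0.142  0.642  2.778] rot [ 3.1357  0.0145 -2.2254] F [0.66 0.33 0.9 ] T [-0.0294  0.0195  0.0125] w 51.3 tau7 0.0075
pos [492.4  -97.54 130.78]
tool shift mm [0.48 0.78 2.78]
toolz [0.0042 0.015 ]
[ 0.054  0.512  0.141  1.994 -0.142  0.641  2.778] [493.1 -97.7 131.2] [ 3.1373  0.0152 -2.2254] [0.   0.02 0.27] [-0.033 -0.079  0.048]
190 [ 222  251   71   66 3563] circ 491.3 -98.9 15.7 z 195.6
190 [159 261  40  56 575] circ 515.4 -116.6 12.0 z 195.2
190 [313 260  41  55 586] circ 468.8 -80.8 12.3 z 195.3
159 [ 198  194  117   97 5475] circ 491.1 -98.8 30.4 z 164.4
136 [ 191  134  135  112 4157] circ 480.6 -108.8 44.9 z 143.0
```

View pics/w4.png

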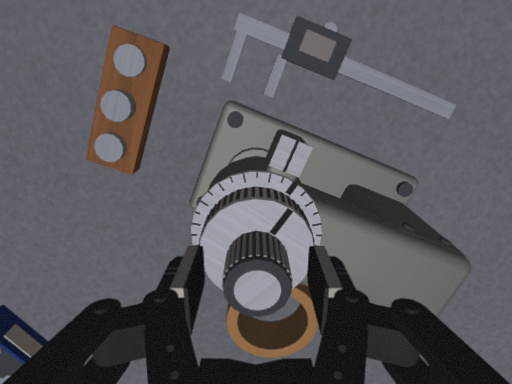

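View pics/s4.png

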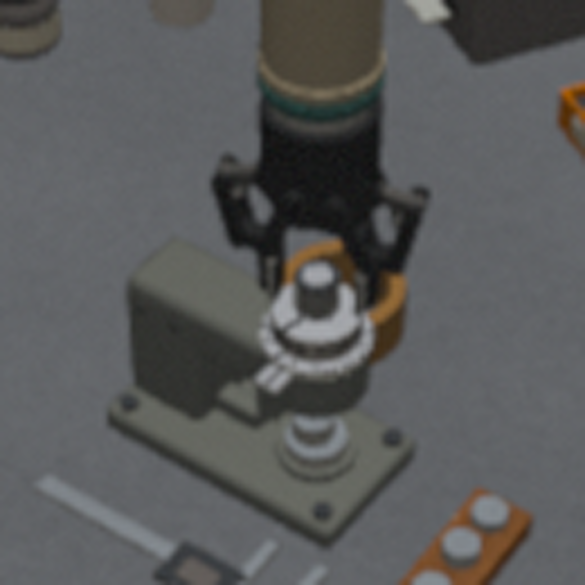

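>>> send_rows([
  [-1, 0.0005, 0.0008, 0.0035, 0],
])

```text
clock: 11.47
eef_pos: [493.9, -97.9, 129.7]
tool_rot: [3.141, 0.017, -2.225]
force: [0.2, 0.2, 0.1]
width: 40.7
```

```bash
python3 avg.py 8 v; python3 st.py 491.5 -97.4 128; python3 look.py 5
```

```text
T [ 0.1918  0.492  -0.0238] sd [0.1845 0.1705 0.0249] F [-2.47  0.6   7.2 ]
Tz_tool 0.0327 tau7 0.0293 sd 0.0139 yaw -2.2253 clk 11.8667 w 28.3
[[-0.0229 -0.0241  0.0273 -0.0604 -0.0041 -0.0468 -0.0326 -0.0268]
 [-0.0071  0.0386  0.0361  0.0341  0.0334  0.0333  0.0332  0.0332]
 [-2.2254 -2.2254 -2.2254 -2.2253 -2.2253 -2.2254 -2.2253 -2.2253]]
pos [492.35 -97.11 129.21] toolz [0.0071 0.0154] q7 2.779
clk 11.8667 q [ 0.054  0.514  0.14   1.999 -0.144  0.633  2.779] rot [ 3.1378  0.0165 -2.2253] F [-3.61  1.03  8.62] T [ 0.3572  0.5261 -0.0268] w 28.3 tau7 0.0332
pos [492.35 -97.11 129.21]
tool shift mm [0.76 0.49 1.19]
toolz [0.0071 0.0154]
[ 0.054  0.514  0.14   1.999 -0.144  0.633  2.779] [492.3 -97.1 129.2] [ 3.1378  0.0165 -2.2253] [-2.67  1.29  7.67] [ 0.299  0.596 -0.072]
190 [ 186  253  140   66 4542] circ 487.8 -103.4 28.0 z 195.6
159 [ 197  195  118   61 4172] circ 491.2 -98.9 30.5 z 164.4
136 [ 190  134  134  124 4305] circ 481.3 -106.6 46.2 z 143.0
```

View pics/w5.png

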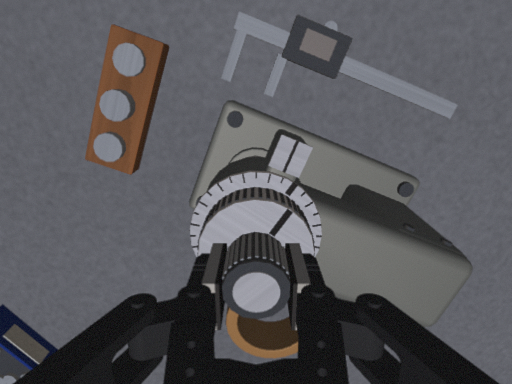

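>>> send_rows([
  [-1, 0, 0, 0, 0.1],
  [-1, 0, 0, 0, 0.1],
])

```text
clock: 12.08
eef_pos: [492.5, -97.2, 129.4]
tool_rot: [3.135, 0.016, -2.43]
force: [1.6, -1.0, -10.0]
width: 28.0
```

```bash
python3 avg.py 6 v; python3 look.py 6 >/dev/null; python3 ring.py 6 491.3 -98.4
```

```text
T [-0.3087 -0.4339 -0.1084] sd [0.0612 0.0552 0.0506] F [ 1.78 -0.27 -7.69]
Tz_tool 0.0994 tau7 -0.0771 sd 0.195 yaw -2.4256 clk 12.3833 w 28.1
[[-0.132  -0.1667 -0.1413 -0.1306 -0.0256 -0.0541]
 [ 0.0376 -0.4961 -0.1076  0.0484  0.0492  0.0062]
 [-2.4343 -2.4261 -2.4235 -2.423  -2.4233 -2.4235]]
pos [492.42 -97.19 129.37] toolz [0.0078 0.0153] q7 2.631
18 28 darkest deg 92.5 centroid 91.94615593865824 31.35 46.98
31 37.5 darkest deg -24.500000000000004 centroid -22.562423814717395 19.384615384615383 71.44615384615379
```

View pics/w6.png

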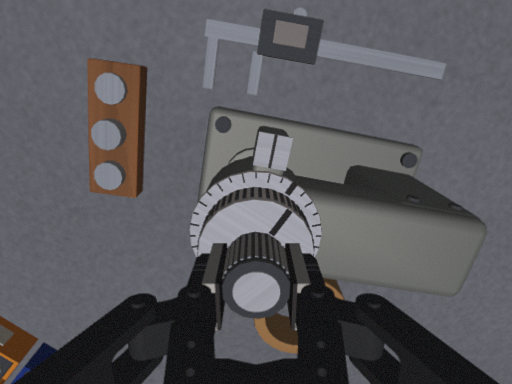

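```bash
cat > tr.py <<'E'
from h import *
import sys,json
n=int(sys.argv[1])
A=[]
for i in range(n+1):
    if i: get_image('wrist')
    p,R,s=pose()
    A.append([s['clock'],s['torque'][2],s['tau'][6],s['tool_rot'][2],s['qpos'][6],*s['force'],*p])
A=np.array(A)
print('Tz',np.round(A[:,1],3),'mean',round(A[:,1].mean(),4),'last',round(A[-n//2:,1].mean(),4))
print('tau7',np.round(A[:,2],4)); print('yaw',np.round(A[:,3],4)); print('F',np.round(A[1:,5:8].mean(0),1),'pos',np.round(p,1),'tz',np.round(R[:2,2],3),'q7',round(A[-1,4],3),'w',round(s['width'],1),'clk',s['clock'])
open('tr.txt','a').write(json.dumps(A.tolist())+'\n')
E
echo
```

>>> send_rows([
  [-1, 0, 0, 0, 0.06],
])

```text
clock: 12.52
eef_pos: [492.5, -97.2, 129.4]
tool_rot: [3.134, 0.016, -2.483]
force: [1.0, -0.6, -6.6]
width: 28.6
```

```bash
python3 tr.py 5
```

```text
Tz [ 0.135 -0.082 -0.115 -0.109 -0.11  -0.028] mean -0.0515 last -0.0821
tau7 [ 0.8445  0.0975 -0.1962 -0.0009  0.0735  0.056 ]
yaw [-2.4826 -2.4873 -2.4835 -2.4823 -2.4823 -2.4825]
F [ 1.3 -0.2 -7.1] pos [492.5 -97.2 129.4] tz [0.008 0.015] q7 2.587 w 28.4 clk 12.7667
```

>>> send_rows([
  [-1, 0, 0, 0, 0.06],
])

```text
clock: 12.85
eef_pos: [492.5, -97.2, 129.4]
tool_rot: [3.133, 0.015, -2.541]
force: [1.0, -0.0, -7.6]
width: 28.3
```

```bash
python3 tr.py 5
```

```text
Tz [ 0.086 -0.054 -0.077 -0.123 -0.139  0.013] mean -0.0489 last -0.0828
tau7 [ 0.8389  0.0971 -0.1985 -0.0018  0.0718  0.0503]
yaw [-2.541  -2.5457 -2.5419 -2.5407 -2.5407 -2.5409]
F [ 1.2 -0.4 -7.3] pos [492.5 -97.3 129.4] tz [0.008 0.015] q7 2.543 w 28.1 clk 13.1
```

>>> send_rows([
  [-1, 0, 0, 0, 0.06],
  [-1, 0, 0, 0, 0.06],
  [-1, 0, 0, 0, 0.06],
])

```text
clock: 13.35
eef_pos: [492.6, -97.4, 129.4]
tool_rot: [3.131, 0.014, -2.721]
force: [1.0, 0.4, -7.7]
width: 28.3
```

```bash
python3 tr.py 5
```

```text
Tz [ 0.123 -0.118 -0.185 -0.137 -0.086 -0.014] mean -0.0694 last -0.0789
tau7 [ 0.4765 -0.0012 -0.2511 -0.0191  0.0631  0.0313]
yaw [-2.7209 -2.7237 -2.7193 -2.7179 -2.7179 -2.7181]
F [ 1.3 -0.3 -7.1] pos [492.5 -97.4 129.4] tz [0.008 0.015] q7 2.411 w 28.3 clk 13.6
```

>>> send_rows([
  [-1, 0, 0, 0, 0.1],
  [-1, 0, 0, 0, 0.1],
  [-1, 0, 0, 0, 0.1],
  [-1, 0, 0, 0, 0.1],
  [-1, 0, 0, 0, 0.06],
  [-1, 0, 0, 0, 0.06],
])

```text
clock: 14.1
eef_pos: [492.6, -97.8, 129.4]
tool_rot: [3.126, 0.007, 3.037]
force: [1.7, 0.1, -6.1]
width: 28.6
```

```bash
python3 tr.py 5
```

```text
Tz [ 0.077 -0.104 -0.127 -0.082 -0.051 -0.002] mean -0.0482 last -0.0447
tau7 [ 0.4439 -0.0117 -0.2676 -0.0247  0.0454  0.0137]
yaw [3.0369 3.0342 3.0388 3.04   3.0398 3.0396]
F [ 1.2  0.1 -5.9] pos [492.6 -97.8 129.4] tz [0.009 0.015] q7 2.018 w 28.3 clk 14.35
```

>>> send_rows([
  [-1, 0, 0, 0, 0.06],
  [-1, 0, 0, 0, 0.06],
])

```text
clock: 14.52
eef_pos: [492.6, -97.8, 129.4]
tool_rot: [3.125, 0.005, 2.921]
force: [0.7, -0.1, -6.6]
width: 28.4
```

```bash
python3 tr.py 5
```

```text
Tz [ 0.156 -0.067 -0.085 -0.132 -0.082 -0.013] mean -0.0372 last -0.0757
tau7 [ 0.479  -0.0009 -0.2319 -0.0113  0.0637  0.0294]
yaw [2.9214 2.9185 2.9226 2.9238 2.9238 2.9235]
F [ 1.1 -0.2 -6. ] pos [492.6 -97.8 129.4] tz [0.009 0.015] q7 1.932 w 28.4 clk 14.7667
```

>>> send_rows([
  [-1, 0, 0, 0, 0.06],
  [-1, 0, 0, 0, 0.06],
])

```text
clock: 14.93
eef_pos: [492.6, -97.9, 129.4]
tool_rot: [3.124, 0.003, 2.805]
force: [1.5, -0.2, -6.4]
width: 28.4
```

```bash
python3 tr.py 5
```

```text
Tz [ 0.09  -0.06  -0.074 -0.047 -0.128 -0.03 ] mean -0.0415 last -0.0684
tau7 [ 0.4828  0.0061 -0.2326 -0.0112  0.066   0.0343]
yaw [2.8049 2.8021 2.8062 2.8075 2.8075 2.8072]
F [ 0.9 -0.3 -6. ] pos [492.6 -97.9 129.4] tz [0.009 0.015] q7 1.845 w 28.7 clk 15.1833
```

>>> send_rows([
  [-1, 0, 0, 0, 0.06],
  [-1, 0, 0, 0, 0.06],
])

```text
clock: 15.35
eef_pos: [492.6, -97.9, 129.4]
tool_rot: [3.124, 0.001, 2.689]
force: [1.3, 0.1, -5.2]
width: 28.1
```

```bash
python3 tr.py 5
```

```text
Tz [ 0.101 -0.142 -0.12  -0.114 -0.055 -0.028] mean -0.0596 last -0.0656
tau7 [ 0.4857  0.016  -0.2323 -0.0104  0.068   0.0375]
yaw [2.6886 2.6857 2.6899 2.6911 2.6911 2.6909]
F [ 1.1 -0.3 -5.7] pos [492.6 -97.9 129.4] tz [0.009 0.015] q7 1.758 w 28.4 clk 15.6
```

>>> send_rows([
  [-1, 0, 0, 0, 0.06],
  [-1, 0, 0, 0, 0.06],
])

```text
clock: 15.77
eef_pos: [492.5, -98.0, 129.4]
tool_rot: [3.123, -0.001, 2.572]
force: [0.9, -1.0, -6.9]
width: 28.2
```

```bash
python3 tr.py 5
```

```text
Tz [ 0.08  -0.097 -0.057 -0.116 -0.108 -0.103] mean -0.067 last -0.109
tau7 [ 0.4887  0.0266 -0.2315 -0.0092  0.0703  0.0405]
yaw [2.5722 2.5694 2.5736 2.5748 2.5748 2.5745]
F [ 1.2 -0.2 -5.5] pos [492.5 -98.  129.4] tz [0.009 0.016] q7 1.671 w 28.5 clk 16.0167
```

>>> send_rows([
  [-1, 0, 0, 0, 0.06],
  [-1, 0, 0, 0, 0.06],
])

```text
clock: 16.18
eef_pos: [492.5, -98.0, 129.4]
tool_rot: [3.123, -0.003, 2.456]
force: [1.0, -0.8, -7.5]
width: 28.5
```

```bash
python3 tr.py 5
```

```text
Tz [ 0.02  -0.134 -0.059 -0.125 -0.067 -0.038] mean -0.0671 last -0.0767
tau7 [ 0.4917  0.0311 -0.2304 -0.0077  0.0725  0.0435]
yaw [2.4558 2.4529 2.4572 2.4584 2.4584 2.4581]
F [ 1.3 -0.7 -5.5] pos [492.5 -98.  129.4] tz [0.009 0.016] q7 1.584 w 28.5 clk 16.4333
```

>>> send_rows([
  [-1, 0, 0, 0, 0.06],
  [-1, 0, 0, 0, 0.06],
])

```text
clock: 16.6
eef_pos: [492.4, -98.1, 129.4]
tool_rot: [3.124, -0.005, 2.339]
force: [1.2, -0.8, -6.3]
width: 28.6
```

```bash
python3 tr.py 5
```

```text
Tz [ 0.115 -0.121 -0.148 -0.066 -0.112 -0.041] mean -0.0621 last -0.0729
tau7 [ 0.4946  0.0263 -0.2293 -0.006   0.0747  0.0457]
yaw [2.3394 2.3365 2.3408 2.3421 2.3421 2.3417]
F [ 1.2 -0.8 -5.8] pos [492.4 -98.1 129.4] tz [0.009 0.016] q7 1.497 w 28.4 clk 16.85
```

>>> send_rows([
  [-1, 0, 0, 0, 0.06],
  [-1, 0, 0, 0, 0.06],
])

```text
clock: 17.02
eef_pos: [492.4, -98.1, 129.4]
tool_rot: [3.124, -0.007, 2.223]
force: [2.5, -1.3, -6.4]
width: 27.9
```

```bash
python3 tr.py 5
```

```text
Tz [ 0.094 -0.135 -0.068 -0.108 -0.147 -0.078] mean -0.0739 last -0.1113
tau7 [ 0.4977  0.0209 -0.2284 -0.0044  0.0764  0.0477]
yaw [2.223  2.2201 2.2244 2.2256 2.2257 2.2255]
F [ 1.1 -1.  -5.5] pos [492.4 -98.1 129.4] tz [0.009 0.016] q7 1.41 w 27.9 clk 17.2667
```

>>> send_rows([
  [-1, 0, 0, 0, 0.06],
  [-1, 0, 0, 0, 0.06],
])

```text
clock: 17.43
eef_pos: [492.3, -98.1, 129.4]
tool_rot: [3.125, -0.009, 2.107]
force: [1.4, -1.2, -6.1]
width: 28.6
```

```bash
python3 tr.py 5
```

```text
Tz [ 0.087 -0.163 -0.133 -0.111 -0.122 -0.052] mean -0.0823 last -0.095
tau7 [ 0.5008  0.0181 -0.228  -0.0033  0.0779  0.0495]
yaw [2.1065 2.1037 2.108  2.1092 2.1093 2.109 ]
F [ 1.3 -1.6 -5.2] pos [492.3 -98.1 129.4] tz [0.009 0.016] q7 1.322 w 28.6 clk 17.6833
```

>>> send_rows([
  [-1, 0, 0, 0, 0.06],
  [-1, 0, 0, 0, 0.06],
])

```text
clock: 17.85
eef_pos: [492.3, -98.1, 129.4]
tool_rot: [3.126, -0.011, 1.99]
force: [1.7, -1.7, -5.9]
width: 28.4
```

```bash
python3 tr.py 5
```

```text
Tz [ 0.056 -0.128 -0.102 -0.116 -0.158 -0.065] mean -0.0855 last -0.113
tau7 [ 0.5038  0.0168 -0.2281 -0.0025  0.0787  0.0506]
yaw [1.9901 1.9873 1.9915 1.9928 1.9928 1.9925]
F [ 1.4 -1.4 -5.4] pos [492.3 -98.1 129.4] tz [0.009 0.017] q7 1.234 w 28.3 clk 18.1
```

>>> send_rows([
  [-1, 0, 0, 0, 0.06],
  [-1, 0, 0, 0, 0.06],
])

```text
clock: 18.27
eef_pos: [492.2, -98.1, 129.3]
tool_rot: [3.127, -0.013, 1.874]
force: [1.5, -1.5, -5.1]
width: 28.5
```

```bash
python3 tr.py 5
```

```text
Tz [ 0.065 -0.097 -0.049 -0.086 -0.043 -0.04 ] mean -0.0416 last -0.0565
tau7 [ 0.5067  0.0159 -0.2288 -0.0023  0.0792  0.0512]
yaw [1.8737 1.8708 1.8751 1.8763 1.8763 1.8761]
F [ 1.3 -1.7 -5.6] pos [492.2 -98.1 129.4] tz [0.01  0.017] q7 1.145 w 27.9 clk 18.5167
```

>>> send_rows([
  [-1, 0, 0, 0, 0.06],
  [-1, 0, 0, 0, 0.06],
])

```text
clock: 18.68
eef_pos: [492.1, -98.1, 129.4]
tool_rot: [3.129, -0.015, 1.757]
force: [1.1, -1.6, -6.7]
width: 28.4
```

```bash
python3 tr.py 5
```

```text
Tz [ 0.099 -0.104 -0.122 -0.094 -0.124 -0.036] mean -0.0635 last -0.0847
tau7 [ 0.5094  0.0149 -0.2303 -0.0026  0.0792  0.0512]
yaw [1.7571 1.7542 1.7585 1.7598 1.7599 1.7596]
F [ 1.2 -1.5 -5.1] pos [492.1 -98.1 129.4] tz [0.01  0.017] q7 1.056 w 28.3 clk 18.9333
```

>>> send_rows([
  [-1, 0, 0, 0, 0.06],
  [-1, 0, 0, 0, 0.06],
])

```text
clock: 19.1
eef_pos: [492.1, -98.1, 129.4]
tool_rot: [3.13, -0.017, 1.641]
force: [-0.1, -1.6, -6.5]
width: 28.4
```

```bash
python3 tr.py 5
```

```text
Tz [ 0.127 -0.077 -0.087 -0.113 -0.139 -0.022] mean -0.0519 last -0.0913
tau7 [ 0.5118  0.0134 -0.2326 -0.0035  0.0787  0.0505]
yaw [1.6407 1.6378 1.6421 1.6434 1.6434 1.6431]
F [ 0.9 -1.5 -5.4] pos [492.1 -98.1 129.3] tz [0.01  0.017] q7 0.967 w 28.2 clk 19.35
```

>>> send_rows([
  [-1, 0, 0, 0, 0.06],
  [-1, 0, 0, 0, 0.06],
])

```text
clock: 19.52
eef_pos: [492.0, -98.1, 129.4]
tool_rot: [3.132, -0.018, 1.524]
force: [0.7, -2.1, -5.9]
width: 28.6
```

```bash
python3 tr.py 5; python3 - <<'E'
from h import *
d=cam('wrist'); cv2.imwrite('pics/w7.png',d['image']); d=cam('side'); cv2.imwrite('pics/s7.png',cv2.resize(d['image'][160:250,220:310],None,fx=6.5,fy=6.5,interpolation=cv2.INTER_CUBIC))
E
```

```text
Tz [ 0.143 -0.133 -0.075 -0.089 -0.103 -0.022] mean -0.0465 last -0.0713
tau7 [ 0.5138  0.0118 -0.2354 -0.0051  0.0775  0.0491]
yaw [1.5241 1.5213 1.5256 1.5269 1.5268 1.5267]
F [ 0.5 -1.5 -5.3] pos [492.1 -98.1 129.4] tz [0.01  0.018] q7 0.878 w 28.3 clk 19.7667
```

View pics/w7.png

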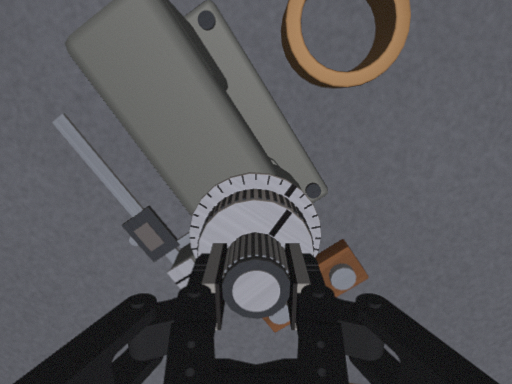

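View pics/s7.png

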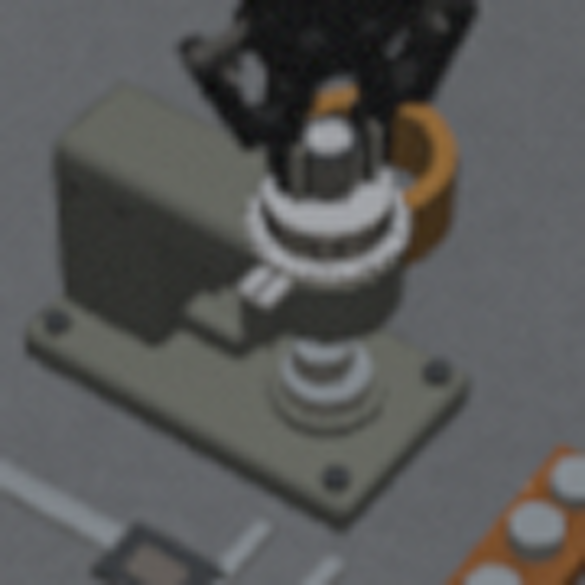

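>>> send_rows([
  [-1, 0, 0, 0, 0.06],
  [-1, 0, 0, 0, 0.06],
])

```text
clock: 20.03
eef_pos: [492.0, -98.1, 129.4]
tool_rot: [3.135, -0.02, 1.406]
force: [0.7, -2.1, -6.6]
width: 28.3
```

```bash
python3 tr.py 5
```

```text
Tz [ 0.077 -0.15  -0.153 -0.095 -0.12  -0.047] mean -0.0812 last -0.0871
tau7 [ 0.5241  0.0162 -0.2447 -0.0117  0.0775  0.0627]
yaw [1.4059 1.403  1.4075 1.4088 1.409  1.4088]
F [ 0.4 -1.3 -5.5] pos [492.  -98.1 129.3] tz [0.01  0.018] q7 0.786 w 28.7 clk 20.2833
```

>>> send_rows([
  [-1, 0, 0, 0, 0.06],
  [-1, 0, 0, 0, 0.06],
])

```text
clock: 20.45
eef_pos: [492.0, -97.7, 129.5]
tool_rot: [3.137, -0.022, 1.289]
force: [0.1, -3.7, -8.8]
width: 28.3
```

```bash
python3 tr.py 5
```

```text
Tz [ 0.078 -0.178 -0.08  -0.084 -0.069 -0.046] mean -0.0632 last -0.0663
tau7 [ 0.5251  0.0073 -0.2443 -0.0095  0.0798  0.0648]
yaw [1.2889 1.2859 1.2904 1.2917 1.2917 1.2915]
F [ 0.4 -2.7 -6. ] pos [492.  -97.7 129.5] tz [0.011 0.019] q7 0.695 w 28.6 clk 20.7
```

>>> send_rows([
  [-1, 0, 0, 0, 0.06],
  [-1, 0, 0, 0, 0.06],
])

```text
clock: 20.87
eef_pos: [492.0, -97.7, 129.5]
tool_rot: [3.139, -0.023, 1.172]
force: [0.1, -1.5, -6.8]
width: 28.3
```

```bash
python3 tr.py 5
```

```text
Tz [ 0.125 -0.108 -0.112 -0.04  -0.134  0.01 ] mean -0.0432 last -0.0549
tau7 [ 0.5206  0.0016 -0.2484 -0.0128  0.0732  0.0478]
yaw [1.1722 1.1694 1.1737 1.175  1.175  1.1748]
F [-0.4 -2.  -6.3] pos [492.  -97.7 129.5] tz [0.011 0.02 ] q7 0.604 w 28.4 clk 21.1167
```

>>> send_rows([
  [-1, 0, 0, 0, 0.06],
  [-1, 0, 0, 0, 0.06],
])

```text
clock: 21.28
eef_pos: [492.0, -97.7, 129.5]
tool_rot: [-3.141, -0.023, 1.056]
force: [-1.8, -1.3, -6.4]
width: 28.4
```

```bash
python3 tr.py 5
```

```text
Tz [ 0.094 -0.072 -0.07  -0.088 -0.071 -0.052] mean -0.0433 last -0.0704
tau7 [ 0.5202 -0.0037 -0.2548 -0.0177  0.0672  0.038 ]
yaw [1.0558 1.0529 1.0573 1.0585 1.0586 1.0583]
F [-0.4 -2.2 -6.2] pos [492.  -97.7 129.5] tz [0.011 0.02 ] q7 0.512 w 28.5 clk 21.5333
```

>>> send_rows([
  [-1, 0, 0, 0, 0.06],
  [-1, 0, 0, 0, 0.06],
])

```text
clock: 21.7
eef_pos: [492.0, -97.6, 129.5]
tool_rot: [-3.139, -0.023, 0.939]
force: [-1.0, -2.4, -6.8]
width: 28.1
```

```bash
python3 tr.py 5
```

```text
Tz [ 0.144 -0.053 -0.02  -0.085 -0.057  0.026] mean -0.0076 last -0.0388
tau7 [ 0.4982 -0.0298 -0.2846 -0.045   0.039   0.0064]
yaw [0.9394 0.9366 0.9409 0.9421 0.942  0.9418]
F [-0.9 -2.  -6. ] pos [492.  -97.7 129.5] tz [0.011 0.02 ] q7 0.419 w 28.4 clk 21.95
```

>>> send_rows([
  [-1, 0, 0, 0, 0.06],
  [-1, 0, 0, 0, 0.06],
])

```text
clock: 22.12
eef_pos: [492.0, -97.6, 129.5]
tool_rot: [-3.136, -0.023, 0.823]
force: [-1.1, -2.6, -7.3]
width: 28.1
```

```bash
python3 tr.py 5
```

```text
Tz [ 0.145 -0.036 -0.055 -0.008 -0.087  0.026] mean -0.0025 last -0.0231
tau7 [ 0.4744 -0.0587 -0.3155 -0.0741  0.0095 -0.0248]
yaw [0.8231 0.8204 0.8245 0.8258 0.8258 0.8254]
F [-1.4 -1.5 -5.5] pos [492.  -97.6 129.5] tz [0.012 0.021] q7 0.326 w 28.3 clk 22.3667
```

>>> send_rows([
  [-1, 0, 0, 0, -0.076],
])

```text
clock: 22.45
eef_pos: [492.0, -97.7, 129.5]
tool_rot: [-3.138, -0.023, 0.904]
force: [-0.8, -2.6, -5.9]
width: 28.2
```

```bash
python3 tr.py 6; python3 look.py 8
```

```text
Tz [-0.091  0.156  0.124  0.061  0.172  0.119  0.067] mean 0.087 last 0.1197
tau7 [-1.3004 -0.2301  0.3061  0.023  -0.0958 -0.1324 -0.1256]
yaw [0.9036 0.9094 0.9036 0.9014 0.9009 0.9008 0.9009]
F [-1.  -2.1 -7.4] pos [492.  -97.6 129.5] tz [0.012 0.021] q7 0.387 w 28.3 clk 22.75
[-0.476  0.746  1.04   2.017 -0.875  0.906  0.387] [492.  -97.6 129.5] [-3.138  -0.0233  0.901 ] [-0.98 -2.22 -7.24] [-1.112 -0.128  0.098]
190 [ 187  252  138   67 4571] circ 494.9 -94.1 28.0 z 195.4
159 [ 197  196  118   60 4015] circ 492.4 -96.7 30.4 z 164.2
136 [ 190  173  132   85 2891] circ 490.8 -97.8 38.6 z 143.3
136 [223 303  15  15 114] circ 446.4 -128.3 6.3 z 140.6
```

>>> send_rows([
  [1, 0, 0, 0, 0],
])

```text
clock: 22.88
eef_pos: [492.3, -96.8, 129.7]
tool_rot: [-3.137, -0.025, 0.9]
force: [-0.2, -0.6, 0.7]
width: 39.2
```

```bash
python3 tr.py 7; python3 look.py 9; python3 ring.py 9 491.3 -98.4; python3 st.py 491.3 -98.4 130
```

```text
Tz [ 0.011  0.    -0.019 -0.041 -0.026  0.046 -0.01  -0.029] mean -0.0086 last -0.0051
tau7 [ 0.02    0.002  -0.0062 -0.0044 -0.0031 -0.0022 -0.0017 -0.0013]
yaw [0.9004 0.9006 0.901  0.901  0.9011 0.9011 0.9011 0.9011]
F [0.1 0.1 0.2] pos [492.2 -97.4 129.7] tz [0.012 0.021] q7 0.387 w 85.6 clk 23.2333
[-0.476  0.745  1.04   2.017 -0.875  0.906  0.387] [492.2 -97.4 129.7] [-3.138  -0.0239  0.901 ] [-0.51 -0.06  0.15] [-0.02  -0.014  0.009]
190 [ 220  253   71   66 3650] circ 491.3 -98.1 15.8 z 195.4
190 [119 261  42  58 707] circ 454.9 -69.5 12.0 z 195.1
190 [350 261  46  60 691] circ 527.8 -127.4 12.0 z 195.5
159 [ 197  196  117   99 5707] circ 491.7 -98.0 30.7 z 164.2
136 [ 190  174  132   90 2915] circ 492.2 -97.1 38.3 z 143.3
136 [210 291  28  28 328] circ 447.9 -123.3 11.5 z 140.6
18 28 darkest deg 19.000000000000014 centroid 17.652468440942364 21.5 93.84999999999998
31 37.5 darkest deg 18.499999999999993 centroid 17.761451440290013 26.692307692307693 156.95384615384614
clk 23.2833 q [-0.476  0.745  1.04   2.017 -0.875  0.906  0.387] rot [-3.138  -0.0239  0.901 ] F [-0.51 -0.06  0.15] T [-0.02   -0.0141  0.0087] w 85.3 tau7 -0.0009
pos [492.18 -97.44 129.68]
tool shift mm [-1.29 -0.09 -0.35]
toolz [0.012 0.021]
```

View pics/w9.png

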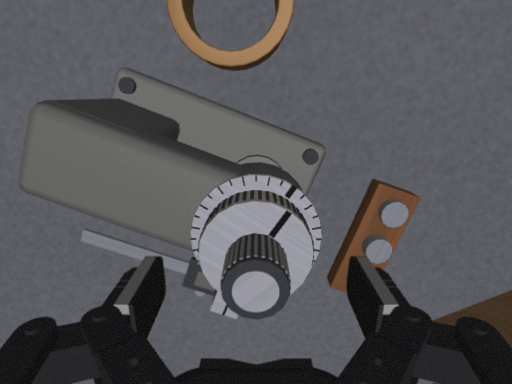

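View pics/u9.png

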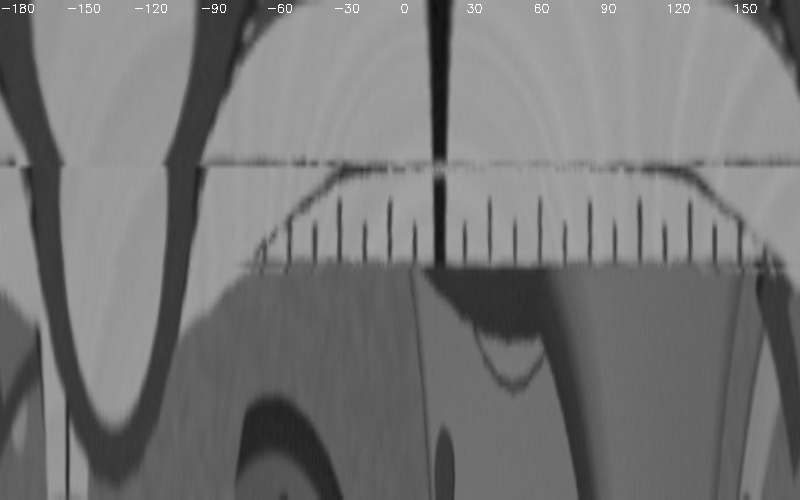

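>>> send_rows([
  [1, -0.0005, 0, 0.026, 0],
])

```text
clock: 23.37
eef_pos: [495.3, -98.7, 106.6]
tool_rot: [3.138, -0.027, 0.901]
force: [1.1, -0.6, 0.0]
width: 85.3
```

```bash
python3 tr.py 4; python3 st.py 491.9 -97.3 103; python3 look.py 10
```

```text
Tz [ 0.042  0.034 -0.009  0.017  0.   ] mean 0.0168 last 0.0084
tau7 [-0.9339 -0.0963  0.3161  0.1121  0.0269]
yaw [0.9014 0.902  0.9011 0.9006 0.9005]
F [-0.6  0.2 -1.2] pos [491.7 -97.3 103.7] tz [0.011 0.021] q7 0.428 w 85.7 clk 23.5667
clk 23.5667 q [-0.448  0.777  0.995  2.039 -0.928  0.86   0.428] rot [-3.1369 -0.0233  0.9005] F [ 0.26 -0.02 -0.23] T [-0.0276  0.0488  0.0003] w 85.7 tau7 0.0269
pos [491.74 -97.3  103.72]
tool shift mm [0.08 0.13 0.72]
toolz [0.0108 0.0212]
[-0.448  0.776  0.995  2.038 -0.928  0.86   0.429] [492.3 -97.6 104.2] [-3.1382 -0.0238  0.9005] [-0.23 -0.16 -0.17] [-0.013  0.043 -0.01 ]
190 [ 212  286   88   78 5207] circ 491.4 -97.8 15.8 z 195.3
190 [ 83 298  57  35 685] circ 455.3 -64.5 9.6 z 193.0
190 [374 298  56  35 693] circ 532.6 -126.0 9.4 z 192.7
190 [ 57 322  23   8  92] circ 446.0 -55.3 3.7 z 199.0
190 [431 322  25   8 113] circ 543.6 -132.6 4.6 z 198.7
159 [ 188  214  137  110 7801] circ 491.3 -98.1 30.7 z 164.2
159 [138 257  26  52 470] circ 455.0 -69.9 11.8 z 163.7
159 [348 257  26  54 445] circ 526.7 -126.7 11.9 z 163.8
159 [123 267  14   9  61] circ 452.8 -59.1 2.6 z 165.3
159 [375 267  15   9  66] circ 537.8 -126.6 2.4 z 165.2
136 [ 181  186  152   98 3875] circ 490.6 -97.7 38.9 z 143.3
136 [205 322  12  22 128] circ 443.7 -120.0 7.3 z 140.7
```

View pics/w10.png

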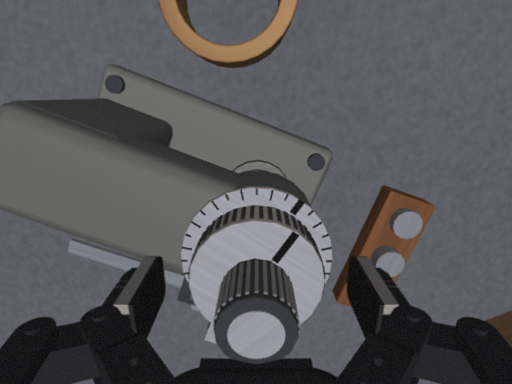

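>>> send_rows([
  [-1, 0, 0, 0.001, 0],
])

```text
clock: 23.7
eef_pos: [492.8, -97.9, 104.0]
tool_rot: [-3.139, -0.024, 0.9]
force: [-0.2, 0.2, -0.4]
width: 75.7
```

```bash
python3 tr.py 6; python3 look.py 11 >/dev/null; python3 ring.py 11 491.3 -98.4
```

```text
Tz [-0.037 -0.041  0.009 -0.05   0.032  0.069  0.005] mean -0.0018 last 0.0355
tau7 [-0.0217 -0.0085 -0.     -0.0002 -0.0352 -0.0243 -0.0192]
yaw [0.9005 0.9004 0.9006 0.9006 0.9005 0.9006 0.9006]
F [-1.9  0.8  6. ] pos [492.3 -97.4 104.4] tz [0.013 0.022] q7 0.43 w 58.3 clk 24.0
18 28 darkest deg 19.000000000000014 centroid 17.455459447929613 21.65 90.02999999999996
31 37.5 darkest deg 16.500000000000018 centroid 17.622671855201773 24.23076923076923 162.41538461538462
```

View pics/w11.png

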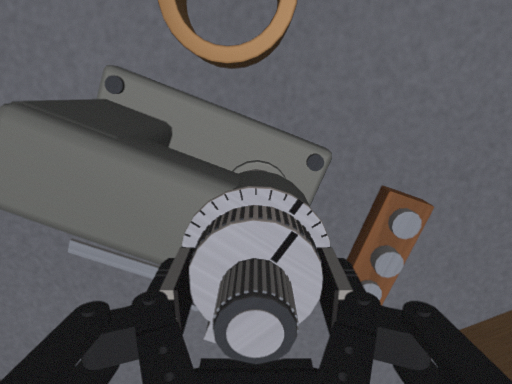

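>>> send_rows([
  [-1, 0, 0, 0, -0.06],
  [-1, 0, 0, 0, -0.1],
])

```text
clock: 24.22
eef_pos: [492.1, -97.3, 104.7]
tool_rot: [3.141, -0.025, 1.064]
force: [2.5, -1.9, -8.7]
width: 58.2
```

```bash
python3 tr.py 5; python3 look.py 12 >/dev/null
```

```text
Tz [-0.083  0.007 -0.004  0.037 -0.023 -0.058] mean -0.0205 last -0.0145
tau7 [-1.3211 -0.0658  0.6157  0.2009  0.0316  0.0278]
yaw [1.0642 1.0701 1.0618 1.0591 1.0586 1.0587]
F [ 1.6 -1.6 -6.7] pos [492.1 -97.3 104.7] tz [0.013 0.022] q7 0.557 w 57.8 clk 24.4667
```

View pics/w12.png

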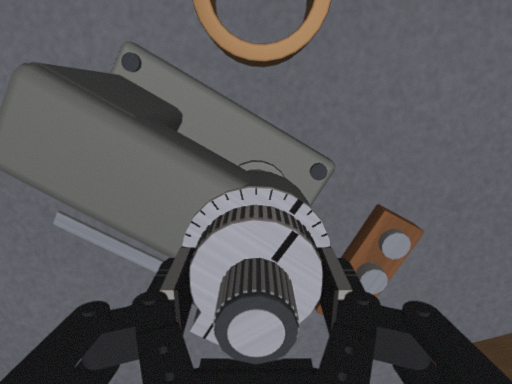

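```bash
cat > knurl.py <<'E'
import sys,cv2,numpy as np
from h import proj
def prof(tag,cx=491.3,cy=-98.3):
    f=dict(np.load(f'w{tag}.npz')); g=cv2.cvtColor(f['image'],cv2.COLOR_BGR2GRAY)
    n=1440; th=np.linspace(-np.pi,np.pi,n,endpoint=False); acc=0
    for z in (180,184,188,192):
        uv=proj(f,np.c_[cx+15*np.cos(th),cy+15*np.sin(th),np.full(n,z)]).astype(np.float32)
        acc=acc+cv2.remap(g,uv[None,:,0],uv[None,:,1],cv2.INTER_LINEAR)[0].astype(float)
    C=-(np.array(f['R']).T@np.array(f['t']).reshape(3)); a0=np.arctan2(C[1]-cy,C[0]-cx)
    vis=np.cos(th-a0)>0.6
    p=acc/4; p=p-cv2.GaussianBlur(np.tile(p,3)[None],(0,0),25)[0][n:2*n]
    return th,p,vis
def phase(tag,N):
    th,p,v=prof(tag); return np.sum(p*v*np.exp(-1j*N*th))/v.sum()
tags=sys.argv[1:]
best=max(range(20,61),key=lambda N:sum(abs(phase(t,N)) for t in tags))
print('N',best)
for t in tags:
    c=phase(t,best); print(t,abs(c),'angle deg (mod %.2f)'%(360/best),np.degrees(-np.angle(c))/best)
E
python3 knurl.py 9 10 11 12
```

```text
N 30
9 10.378106086599923 angle deg (mod 12.00) 2.953372033075541
10 11.304366811328473 angle deg (mod 12.00) 2.9498982500412003
11 11.249909149056517 angle deg (mod 12.00) 2.8826035319418013
12 11.754836646340198 angle deg (mod 12.00) 2.931036003415801
```

>>> send_rows([
  [-1, 0, 0, 0, -0.1],
  [-1, 0, 0, 0, -0.1],
  [-1, 0, 0, 0, -0.1],
  [-1, 0, 0, 0, -0.1],
  [-1, 0, 0, 0, -0.1],
  [-1, 0, 0, 0, -0.1],
])

```text
clock: 25.02
eef_pos: [491.6, -97.5, 104.6]
tool_rot: [3.131, -0.019, 1.679]
force: [5.9, -1.0, -3.5]
width: 57.6
```

```bash
python3 tr.py 4; python3 look.py 13 |head -1; python3 knurl.py 12 13; python3 ring.py 13 491.3 -98.4
```

```text
Tz [-0.061 -0.02   0.036  0.059 -0.021] mean -0.0015 last 0.019
tau7 [-0.9169  0.1967  0.6077  0.2017  0.0586]
yaw [1.6786 1.6832 1.6752 1.6727 1.6723]
F [ 4.7 -1.1 -4. ] pos [491.6 -97.4 104.6] tz [0.008 0.021] q7 1.037 w 57.7 clk 25.2167
[-0.352  0.687  0.796  2.034 -0.771  0.746  1.037] [491.6 -97.4 104.6] [ 3.1312 -0.0194  1.6724] [ 4.36 -0.37 -3.39] [-0.383  1.485  0.012]
N 30
12 11.754836646340198 angle deg (mod 12.00) 2.931036003415801
13 10.873915148034753 angle deg (mod 12.00) 3.0273375412378756
18 28 darkest deg 62.750000000000014 centroid 61.41031268590746 21.5 88.96999999999998
31 37.5 darkest deg 60.5 centroid 61.61170036688643 27.23076923076923 155.76923076923077
```

>>> send_rows([
  [-1, 0, 0, 0, -0.1],
  [-1, 0, 0, 0, -0.1],
  [-1, 0, 0, 0, -0.1],
  [-1, 0, 0, 0, -0.1],
  [-1, 0, 0, 0, -0.1],
  [-1, 0, 0, 0, -0.1],
  [-1, 0, 0, 0, -0.1],
  [-1, 0, 0, 0, -0.1],
  [-1, 0, 0, 0, -0.1],
  [-1, 0, 0, 0, -0.1],
])

```text
clock: 26.1
eef_pos: [491.6, -98.2, 104.6]
tool_rot: [3.13, -0.002, 2.712]
force: [1.7, 3.2, -1.0]
width: 57.9
```

```bash
python3 tr.py 4; python3 look.py 14 |head -1; python3 knurl.py 12 14; python3 ring.py 14 491.3 -98.4
```

```text
Tz [-0.071  0.016  0.054  0.017  0.081] mean 0.0193 last 0.0487
tau7 [-0.901   0.0405  0.5984  0.1873  0.0243]
yaw [2.7116 2.7162 2.7073 2.7044 2.7041]
F [ 2.3  3.  -2.6] pos [491.5 -98.2 104.6] tz [0.003 0.012] q7 1.799 w 57.8 clk 26.3
[-0.191  0.605  0.512  2.026 -0.511  0.637  1.799] [491.6 -98.2 104.6] [ 3.1295e+00 -2.1000e-03  2.7045e+00] [ 1.85  3.38 -1.63] [-1.776  0.915 -0.008]
N 30
12 11.754836646340198 angle deg (mod 12.00) 2.931036003415801
14 10.636807387609988 angle deg (mod 12.00) 3.623232980922768
18 28 darkest deg 122.50000000000001 centroid 120.46101300669739 34.45 112.41999999999994
31 37.5 darkest deg -53.24999999999999 centroid -52.06609703855466 33.07692307692308 61.2
```

>>> send_rows([
  [-1, 0, 0, 0, -0.1],
  [-1, 0, 0, 0, -0.1],
  [-1, 0, 0, 0, -0.1],
  [-1, 0, 0, 0, -0.1],
  [-1, 0, 0, 0, -0.1],
  [-1, 0, 0, 0, -0.1],
  [-1, 0, 0, 0, -0.1],
  [-1, 0, 0, 0, -0.1],
  [-1, 0, 0, 0, -0.1],
  [-1, 0, 0, 0, -0.1],
])

```text
clock: 27.18
eef_pos: [491.9, -98.2, 104.6]
tool_rot: [3.137, 0.009, -2.565]
force: [0.3, 2.3, -3.0]
width: 58.0
```

```bash
python3 tr.py 4; python3 look.py 15 |head -1; python3 knurl.py 14 15; python3 ring.py 15 491.3 -98.4
```

```text
Tz [-0.033  0.003  0.036  0.045  0.023] mean 0.0148 last 0.0344
tau7 [-0.8859  0.0236  0.552   0.1547  0.0376]
yaw [-2.5645 -2.5602 -2.5684 -2.5706 -2.5704]
F [ 0.2  2.5 -3.8] pos [491.9 -98.1 104.6] tz [0.005 0.009] q7 2.523 w 58.1 clk 27.3833
[-0.004  0.56   0.222  2.022 -0.233  0.579  2.523] [491.9 -98.2 104.6] [ 3.1371  0.0089 -2.5698] [ 0.18  2.71 -2.48] [-0.761 -0.513 -0.017]
N 30
14 10.636807387609988 angle deg (mod 12.00) 3.623232980922768
15 10.444141905693495 angle deg (mod 12.00) 3.7725375899382434
18 28 darkest deg 176.25000000000003 centroid 178.146555673059 34.55 98.23999999999994
31 37.5 darkest deg 59.999999999999986 centroid 59.243716634383695 37.15384615384615 59.98461538461538
```

>>> send_rows([
  [1, 0, 0, 0, 0],
])

```text
clock: 27.52
eef_pos: [491.5, -98.1, 104.6]
tool_rot: [3.136, 0.008, -2.573]
force: [0.5, 1.1, -0.4]
width: 68.4
```

```bash
python3 tr.py 6; python3 look.py 16 |head -1; python3 knurl.py 15 16; python3 ring.py 16 491.3 -98.4
```

```text
Tz [-0.029 -0.013  0.019  0.053 -0.003 -0.024 -0.031] mean -0.004 last -0.0192
tau7 [ 0.0439 -0.0044 -0.0326 -0.0178 -0.0102 -0.0066 -0.0047]
yaw [-2.5733 -2.5731 -2.5724 -2.5719 -2.5715 -2.5711 -2.5708]
F [-0.   0.   0.3] pos [491.9 -98.4 104.8] tz [0.005 0.009] q7 2.523 w 85.5 clk 27.8167
[-0.003  0.56   0.222  2.022 -0.233  0.579  2.523] [491.9 -98.4 104.8] [ 3.1372  0.009  -2.5706] [-0.17  0.    0.62] [-0.038 -0.029 -0.013]
N 30
15 10.444141905693495 angle deg (mod 12.00) 3.7725375899382434
16 10.31106179786487 angle deg (mod 12.00) 3.720538257605622
18 28 darkest deg 176.5 centroid 178.23077683304604 33.9 90.76999999999997
31 37.5 darkest deg 60.25000000000002 centroid 59.47329059829062 37.15384615384615 58.84615384615384
```

>>> send_rows([
  [1, 0, 0, -0.04, 0],
])

```text
clock: 27.95
eef_pos: [486.8, -97.5, 139.5]
tool_rot: [3.128, -0.001, -2.571]
force: [0.4, 1.4, 0.1]
width: 85.3
```

```bash
python3 tr.py 4; python3 look.py 17; python3 knurl.py 9 17;python3 ring.py 17 491.3 -98.4
```

```text
Tz [ 0.013  0.011  0.024 -0.024  0.009] mean 0.0066 last -0.0073
tau7 [ 0.5096  0.02   -0.1388 -0.0452 -0.0137]
yaw [-2.5706 -2.572  -2.5715 -2.5711 -2.5708]
F [ 0.5 -0.5  1.4] pos [492.6 -98.9 145.7] tz [0.008 0.008] q7 2.499 w 85.4 clk 28.15
[-0.026  0.497  0.252  1.987 -0.206  0.678  2.5  ] [491.7 -98.6 144.9] [ 3.1374  0.0095 -2.5707] [-0.03  1.41  0.77] [ 0.001  0.007 -0.015]
190 [ 226  236   65   61 3007] circ 491.0 -98.6 15.6 z 195.6
190 [160 257   6  37  75] circ 515.1 -135.2 10.1 z 198.6
190 [347 257   5  37  69] circ 469.0 -62.9 9.3 z 198.6
159 [ 204  186  108   92 4837] circ 491.5 -98.5 30.8 z 164.4
136 [ 197  128  125  124 3665] circ 479.7 -103.4 46.6 z 143.0
N 30
9 10.378106086599923 angle deg (mod 12.00) 2.953372033075541
17 9.01264393039479 angle deg (mod 12.00) 3.739753169107323
18 28 darkest deg 176.75 centroid 178.28452930843798 39.7 99.39999999999998
31 37.5 darkest deg 177.75 centroid 178.5654754745884 42.46153846153846 155.12307692307692
```

View pics/u17.png

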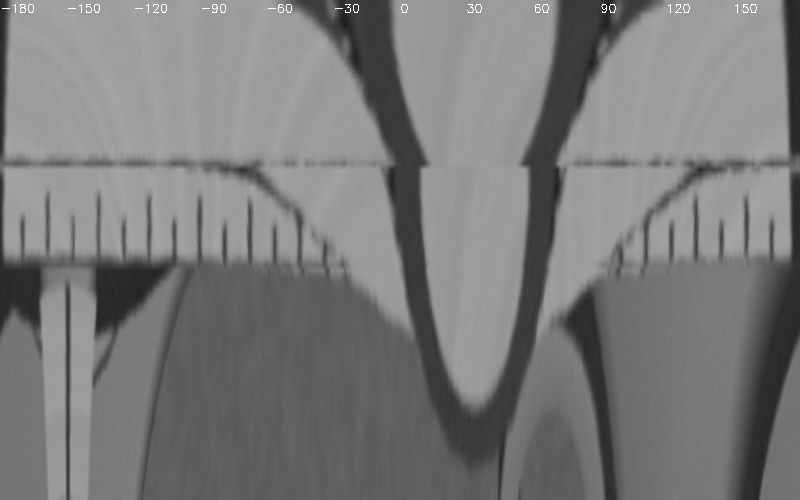

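>>> send_rows([
  [1, 0, 0, 0, 0.12],
  [1, 0, 0, 0, 0.12],
  [1, 0, 0, 0, 0.12],
  [1, 0, 0, 0, 0.12],
  [1, 0, 0, 0, 0.12],
])

```text
clock: 28.62
eef_pos: [488.0, -97.8, 141.3]
tool_rot: [3.13, -0.002, 3.09]
force: [-0.4, 0.6, -0.1]
width: 85.5
```

```bash
python3 tr.py 4; python3 st.py 491.7 -98 104
```

```text
Tz [0.026 0.017 0.018 0.013 0.035] mean 0.0219 last 0.024
tau7 [ 1.1872 -0.0643 -0.7914 -0.2729 -0.0638]
yaw [3.0901 3.0849 3.096  3.0996 3.1001]
F [0.2 0.1 0.2] pos [488.3 -97.8 141.6] tz [-0.001  0.011] q7 2.034 w 85.1 clk 28.8167
clk 28.8167 q [-0.145  0.523  0.43   1.996 -0.347  0.696  2.034] rot [ 3.1308e+00 -1.4000e-03  3.1001e+00] F [-0.14  0.33 -0.05] T [0.0174 0.0447 0.0349] w 85.1 tau7 -0.0638
pos [488.33 -97.82 141.59]
tool shift mm [-3.43 -0.45 37.58]
toolz [-0.001   0.0108]
```

>>> send_rows([
  [1, -0.003, -0.0004, 0.0372, 0],
])

```text
clock: 28.9
eef_pos: [495.9, -99.2, 108.4]
tool_rot: [3.132, 0.01, 3.103]
force: [2.5, 1.5, -0.1]
width: 85.2
```

```bash
python3 tr.py 4; python3 st.py 491.25 -97.85 104.5; python3 look.py 18 |head -1; python3 ring.py 18 491.3 -98.4
```

```text
Tz [-0.015  0.007 -0.059  0.024 -0.011] mean -0.0107 last 0.0065
tau7 [-0.8627 -0.1081  0.3028  0.1191  0.039 ]
yaw [3.1033 3.1045 3.103  3.1018 3.101 ]
F [-0.6  0.2 -1.4] pos [490.3 -97.9 104.1] tz [-0.004  0.011] q7 2.071 w 85.5 clk 29.1
clk 29.1 q [-0.113  0.584  0.388  2.021 -0.39   0.614  2.071] rot [ 3.1303 -0.004   3.101 ] F [0.13 0.08 0.24] T [-0.0137  0.0346 -0.0109] w 85.5 tau7 0.039
pos [490.26 -97.9  104.1 ]
tool shift mm [-0.98  0.09 -0.41]
toolz [-0.0036  0.0114]
[-0.113  0.583  0.389  2.02  -0.39   0.614  2.071] [491.2 -98.2 105. ] [ 3.1307e+00 -1.7000e-03  3.1006e+00] [-0.22 -0.97  0.36] [-0.011 -0.02   0.   ]
18 28 darkest deg 176.99999999999997 centroid 178.9137947903983 39.95 124.84999999999997
31 37.5 darkest deg 27.0 centroid 25.916311592980087 36.38461538461539 60.58461538461538
```

>>> send_rows([
  [-1, 0, 0, 0, 0],
])

```text
clock: 29.23
eef_pos: [491.7, -98.6, 106.1]
tool_rot: [3.131, -0.0, 3.101]
force: [-0.1, -0.0, 1.3]
width: 75.7
```

```bash
python3 tr.py 6
```

```text
Tz [-0.071 -0.025 -0.039 -0.009  0.012 -0.043 -0.054] mean -0.0328 last -0.0285
tau7 [-0.0063 -0.001   0.0026  0.0337  0.0284  0.0313  0.0307]
yaw [3.101  3.1009 3.1008 3.101  3.101  3.101  3.101 ]
F [-1.6  1.   7.8] pos [492.  -97.9 106.9] tz [0.001 0.012] q7 2.071 w 57.8 clk 29.5333
```

>>> send_rows([
  [-1, 0, 0, 0, -0.1],
  [-1, 0, 0, 0, -0.1],
  [-1, 0, 0, 0, -0.1],
  [-1, 0, 0, 0, -0.1],
  [-1, 0, 0, 0, -0.1],
])

```text
clock: 29.95
eef_pos: [492.0, -97.7, 107.3]
tool_rot: [3.135, 0.007, -2.66]
force: [1.8, -0.9, -8.5]
width: 57.9
```

```bash
python3 tr.py 6;python3 look.py 19 |head -1; python3 ring.py 19 491.3 -98.4;  python3 knurl.py 17 19
```

```text
Tz [-0.016  0.035  0.015  0.039 -0.012 -0.042 -0.056] mean -0.0053 last -0.0366
tau7 [-0.9099  0.0235  0.5959  0.1884  0.0246  0.0365  0.0283]
yaw [-2.66   -2.6556 -2.6646 -2.6677 -2.6681 -2.6679 -2.6674]
F [ 2.4 -0.7 -8.3] pos [491.9 -97.7 107.3] tz [0.003 0.01 ] q7 2.44 w 57.7 clk 30.25
[-0.017  0.559  0.241  2.018 -0.247  0.591  2.441] [491.9 -97.7 107.2] [ 3.1344  0.0068 -2.6669] [ 1.33 -0.53 -7.37] [ 0.302 -0.102 -0.062]
18 28 darkest deg -153.0 centroid -151.3617889525566 41.3 111.42
31 37.5 darkest deg 57.25 centroid 56.133315619587464 33.92307692307692 60.738461538461536
N 30
17 9.01264393039479 angle deg (mod 12.00) 3.739753169107323
19 10.18054836915481 angle deg (mod 12.00) 3.827531771131005
```

View pics/u19.png

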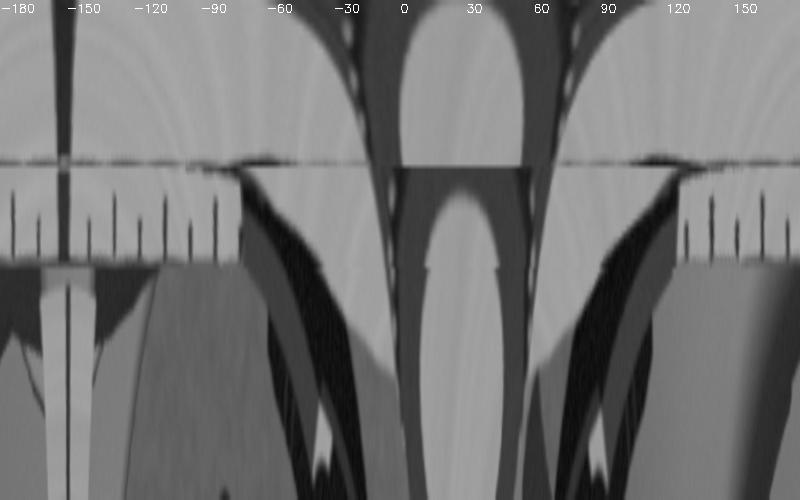

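```bash
cat > al.py <<'E'
import sys,cv2,numpy as np
from h import proj
f=dict(np.load(f'w{sys.argv[1]}.npz')); g=cv2.cvtColor(f['image'],cv2.COLOR_BGR2GRAY)
th=np.radians(np.arange(-165,-134,.1)); d=np.degrees(th)
def cen(r,z,cx,cy,c0,h=4):
    uv=proj(f,np.c_[cx+r*np.cos(th),cy+r*np.sin(th),np.full(len(th),z)]).astype(np.float32)
    p=cv2.remap(g,uv[None,:,0],uv[None,:,1],cv2.INTER_LINEAR)[0].astype(float)
    m=abs(d-c0)<h; wt=np.clip(np.percentile(p[m],60)-15-p,0,None)*m
    return (d*wt).sum()/wt.sum() if wt.sum()>0 else np.nan
c0=float(sys.argv[2]) if len(sys.argv)>2 else -150
for cx,cy in [(491.3,-98.4),(491.8,-98.4),(491.3,-97.9)]:
    top=np.mean([cen(r,164,cx,cy,c0) for r in np.arange(19,28,1)])
    fl=np.mean([cen(r,143,cx,cy,c0) for r in np.arange(33,37.5,.5)])
    ix=np.mean([cen(r,141,cx,cy,-149.4) for r in np.arange(42,55,1)])
    print('c',cx,cy,'top',round(top,2),'flange',round(fl,2),'index',round(ix,2),'need ccw deg',round(ix-fl,2))
E
python3 al.py 19 -151.4; python3 al.py 1 -161
```

```text
c 491.3 -98.4 top nan flange -151.46 index -149.48 need ccw deg 1.98
c 491.8 -98.4 top nan flange -151.84 index -149.78 need ccw deg 2.06
c 491.3 -97.9 top nan flange -150.73 index -148.96 need ccw deg 1.78
c 491.3 -98.4 top -161.46 flange -161.67 index -149.5 need ccw deg 12.17
c 491.8 -98.4 top -161.92 flange -161.85 index -149.8 need ccw deg 12.04
c 491.3 -97.9 top -160.29 flange -160.87 index -148.98 need ccw deg 11.88
```

>>> send_rows([
  [-1, 0, 0, 0, -0.036],
])

```text
clock: 30.38
eef_pos: [491.9, -97.7, 107.2]
tool_rot: [3.135, 0.007, -2.631]
force: [2.0, -0.9, -7.5]
width: 57.4
```

```bash
python3 tr.py 6;python3 look.py 20 |head -1; python3 al.py 20 -149.5;  python3 knurl.py 19 20
```

```text
Tz [-0.095  0.025  0.065  0.017  0.077  0.043  0.002] mean 0.019 last 0.0404
tau7 [-0.5301 -0.1289  0.1318  0.0344 -0.0084 -0.0223 -0.0246]
yaw [-2.631  -2.6275 -2.6298 -2.6307 -2.631  -2.6311 -2.6311]
F [ 2.  -0.8 -8.1] pos [491.9 -97.7 107.2] tz [0.003 0.01 ] q7 2.466 w 57.6 clk 30.6833
[-0.01   0.558  0.231  2.018 -0.237  0.59   2.466] [491.9 -97.7 107.3] [ 3.1347  0.0071 -2.6311] [ 1.6  -0.57 -7.15] [ 0.293 -0.119  0.002]
c 491.3 -98.4 top nan flange -149.37 index -149.49 need ccw deg -0.11
c 491.8 -98.4 top nan flange -149.79 index -149.79 need ccw deg -0.0
c 491.3 -97.9 top nan flange -148.67 index -148.97 need ccw deg -0.3
N 30
19 10.18054836915481 angle deg (mod 12.00) 3.827531771131005
20 10.421911418908683 angle deg (mod 12.00) 3.797936904804304
```

>>> send_rows([
  [1, 0, 0, 0, 0],
])

```text
clock: 30.82
eef_pos: [491.9, -97.8, 107.4]
tool_rot: [3.135, 0.007, -2.631]
force: [-0.2, -0.6, -0.7]
width: 68.1
```

```bash
python3 tr.py 6;python3 look.py 21 |head -1; python3 al.py 21 -149.5;  python3 knurl.py 20 21
```

```text
Tz [-0.005  0.079 -0.026 -0.019  0.001 -0.065  0.008] mean -0.0038 last -0.0187
tau7 [ 0.0041  0.0003 -0.0016 -0.001  -0.0007 -0.0005 -0.0004]
yaw [-2.631  -2.6312 -2.6311 -2.6312 -2.6311 -2.6311 -2.6311]
F [-0.1  0.   0.2] pos [492.2 -97.8 107.7] tz [0.004 0.009] q7 2.466 w 85.4 clk 31.1167
[-0.01   0.557  0.231  2.018 -0.237  0.59   2.466] [492.2 -97.8 107.6] [ 3.1351  0.0077 -2.6311] [-0.39 -0.05  0.53] [-0.022  0.034 -0.026]
c 491.3 -98.4 top nan flange -149.42 index -149.53 need ccw deg -0.11
c 491.8 -98.4 top nan flange -149.84 index -149.84 need ccw deg 0.0
c 491.3 -97.9 top nan flange -148.72 index -149.01 need ccw deg -0.29
N 30
20 10.421911418908683 angle deg (mod 12.00) 3.797936904804304
21 10.10219271688769 angle deg (mod 12.00) 3.6708884741767775
```

>>> send_rows([
  [1, 0, 0, -0.04, 0],
])

```text
clock: 31.25
eef_pos: [487.1, -96.8, 142.5]
tool_rot: [3.127, -0.003, -2.631]
force: [0.7, 0.2, -0.5]
width: 85.5
```

```bash
python3 tr.py 4
```

```text
Tz [-0.035 -0.02  -0.036 -0.018  0.026] mean -0.0166 last 0.0042
tau7 [ 0.5175  0.0214 -0.1424 -0.0462 -0.0131]
yaw [-2.6305 -2.6318 -2.6315 -2.6311 -2.6309]
F [ 0.4 -0.2  1.6] pos [492.9 -98.3 148.6] tz [0.006 0.009] q7 2.442 w 85.4 clk 31.45
```

>>> send_rows([
  [1, 0, 0, -0.04, 0],
  [1, 0, 0, -0.04, 0],
])

```text
clock: 31.62
eef_pos: [486.0, -97.2, 222.5]
tool_rot: [3.125, -0.005, -2.631]
force: [0.5, 0.2, 0.1]
width: 85.3
```

```bash
python3 tr.py 6;python3 look.py 22; python3 al.py 22 -149.5;  python3 knurl.py 21 22; python3 ring.py 22 491.3 -98.4; python3 - <<'E'
import cv2
im=cv2.imread('pics/w22.png')[120:290,160:340]; cv2.imwrite('pics/w22z.png',cv2.resize(im,None,fx=3.4,fy=3.4,interpolation=cv2.INTER_CUBIC))
E
```

```text
Tz [ 0.057  0.005  0.009  0.01  -0.013  0.051 -0.036] mean 0.0119 last 0.0007
tau7 [ 0.2884 -0.0452 -0.1472 -0.0462 -0.0123 -0.0021  0.0007]
yaw [-2.6306 -2.6309 -2.6303 -2.63   -2.63   -2.63   -2.6301]
F [0.5 0.1 0.3] pos [486.6 -97.  221.9] tz [-0.01   0.012] q7 2.396 w 85.5 clk 31.9167
[-0.068  0.394  0.302  1.895 -0.159  0.888  2.396] [486.5 -97.1 221.7] [ 3.126  -0.0037 -2.6302] [ 0.3  -0.29 -0.54] [ 0.045  0.052 -0.065]
190 [ 228  193   44   43 1404] circ 491.2 -98.5 15.5 z 195.6
159 [ 212  162   76   73 2589] circ 491.6 -98.4 30.6 z 164.3
136 [ 206  123   90  101 2038] circ 480.6 -102.1 47.7 z 143.0
c 491.3 -98.4 top nan flange -149.41 index -149.5 need ccw deg -0.08
c 491.8 -98.4 top nan flange -149.82 index -149.8 need ccw deg 0.02
c 491.3 -97.9 top nan flange -148.7 index -148.98 need ccw deg -0.28
N 30
21 10.10219271688769 angle deg (mod 12.00) 3.6708884741767775
22 6.046593654941621 angle deg (mod 12.00) 3.905066114569872
18 28 darkest deg -149.25 centroid -149.289147414659 49.7 110.11999999999999
31 37.5 darkest deg -149.5 centroid -149.28476251157562 49.61538461538461 152.09230769230768
```

View pics/w22z.png

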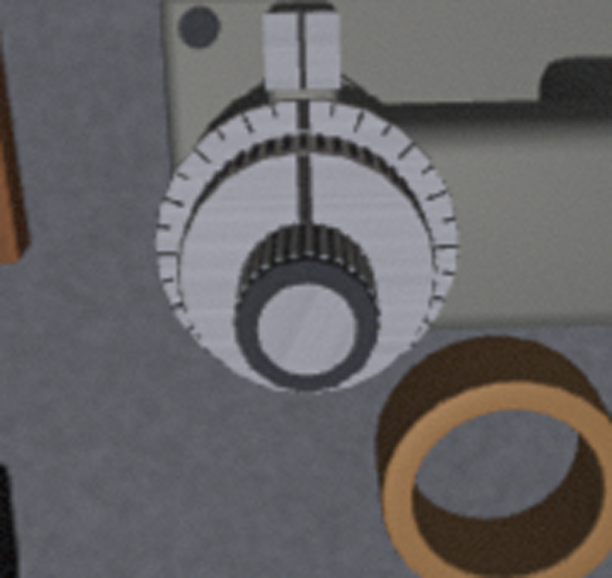

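```bash
python3 knurl.py 3 4 5 15 16 17 19 21
```

```text
N 30
3 8.329048341971301 angle deg (mod 12.00) 4.519756674039371
4 9.665884262019077 angle deg (mod 12.00) 4.392626263931711
5 9.96356914855391 angle deg (mod 12.00) 4.366860001985742
15 10.444141905693495 angle deg (mod 12.00) 3.7725375899382434
16 10.31106179786487 angle deg (mod 12.00) 3.720538257605622
17 9.01264393039479 angle deg (mod 12.00) 3.739753169107323
19 10.18054836915481 angle deg (mod 12.00) 3.827531771131005
21 10.10219271688769 angle deg (mod 12.00) 3.6708884741767775
```

```bash
python3 -c "
from cell import *
print(finish_job())"
```

```text
the job is handed in; nothing more can be done
None
```

I zeroed the gauge and handed the job in at about 32 s, with the gripper open and clear above it.

- **Pressure:** I turned the knob clockwise until contact showed as a steady extra counter-clockwise moment, about 0.024 N m per 0.116 rad step (about 81 N/rad). Contact came after about 3.0 rad. I went on to about 18 N, turned back 0.075 rad to about 12 N (0.15 rad past contact), and let go. The 12 N is worked out from this slope and was not measured again after release.
- **Ring:** I turned only the ring, counter-clockwise in two grips (about 193° in all). In the last picture its zero line stands within about 0.3° of the index line.
- **Knob left alone:** Pictures of the knob's knurling from similar viewpoints before and after agree with the hand's own turn to about 0.2° (about 0.3 N). Comparing pictures from different viewpoints suggested up to 0.9°. I take that as a viewing error; if it were real, it would mean about 1 N less.

**Not as described:**
- The fingertips sit about 40 mm short of the tool point the robot reports. My first grasp therefore closed on air above the knob, touching nothing. I corrected for this from the wrist camera's depth readings.
- Moves of several rows in a row tilted the tool by up to about 0.065 rad. I took most of that out before gripping.

I never touched the bystanders. The wrist pictures showed nothing moved, but I did not measure each object.

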